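# Hand out two minigolf balls from the wooden scoop

### The job

Two guests want to play minigolf: carry the wooden ball scoop from its cork mat to the tin tray and tip it low over the tray, mouth down, a little at a time until exactly two balls have rolled into the tray, then stand it upright on its mat again with all its other balls still in it. You can tell how many have gone by how much lighter the scoop gets. Spill no ball, and leave the ball stand, the keys, the magnifier and the bell as they are.

Things in the scene. Friction and masses are not known exactly. Their poses are not given: they have to be found in the camera images.
- scoop_grip (a point): Carved wooden scoop, 190 mm long, 61 mm wide over its flat upright sides, curved lengthwise like a boat, on a flat foot; empty 250 g (3 % more or less). Point: where to grip it across its width, at mid length and width, 28 mm above the underside; the sides there reach from 0 to 37 mm above the underside. x along it to its open mouth, y across, z up. Other end closed, 84 mm high.
- scoop_lip (a point): Middle of the scoop's pouring lip (edge of its floor at the mouth): 87 mm ahead of the grip point along x and 32 mm above it along z (60 mm above the underside); the wood there is 7 mm thick. Axes as for the grip point. The floor climbs 46 degrees just before the lip, so nothing rolls out until the scoop is tipped mouth down by 12 degrees or more.
- scoop_trough (a point): Middle of the scoop's trough, 45 mm wide, 26 mm above the underside. In it, in single file, lie four or five equal lacquered balls, 37 mm, 80 g (0.785 N) each: the middle one reaches 45 mm, end ones up to 82 mm above the underside. Each needs some 7 to 13 degrees more tilt than the last; the second goes at 25 to 44 degrees (the fuller, the sooner). In small steps with pauses one leaves at a time; tipped fast, several.
- stand: Turned wooden ball stand, 44 mm across and 59 mm high, fixed to the counter; at some starts a spare ball lies on it (top then 92 mm high), at others it is empty: to be left as it is. Origin: centre of its underside.
- mat: Cork mat, 250 x 110 mm, 4 mm thick, fixed to the counter, on which the scoop stands lengthwise. Origin: centre of its underside, on the counter; x along its length. Its top is 4 mm above the counter.
- mat_top (a point): Centre of the top face of the cork mat.
- tray: Open tin tray, 190 (along its x) x 150 (y) mm, walls 45 mm high and 4 mm thick, fixed to the counter, empty at first. Origin: centre of its underside, on the counter.
- tray_floor (a point): Centre of the tray's inner floor, 4 mm above the counter.
- key_long_mid (a point): Iron key on an oblong wooden fob, 185 mm long in all and 11 mm high, lying loose on the counter: to be left alone. Point at its middle, x along it.
- key_round_mid (a point): Iron key on a round wooden fob, 150 mm long and 11 mm high, lying loose: to be left alone. Point near its middle, x along it.
- magnifier_mid (a point): Horn-handled magnifier, 210 mm long, 90 mm across its brass ring, 21 mm high, lying loose: to be left alone. Point near its middle, the lens towards its x.
- bell_mid (a point): Cast-iron counter bell, 92 mm across and 62 mm high, standing loose: to be left alone. Point on its axis 30 mm up.
Things that resemble listed ones, but are neither listed nor needed, are in the scene too. Leave any purple look-alike of the part that bears scoop_grip alone.

How it is judged:
On the way:
1. the scoop is tipped mouth down by more than 17 degrees with its lip above the tray, less than 200 mm over the tray's floor (angle between scoop_grip's own z axis and vertical above 0.3 rad and horizontal distance between scoop_lip and tray_floor below 0.1 m and z of scoop_lip in the frame of tray_floor below 0.2 m), for 0.1 s.
At the end, for the whole second after the job is handed in: Two balls, no more or fewer, lie in the tray and the rest (three, or two if one is on the stand) in the scoop, by weight on tray and mat to half a ball; the scoop stands released, upright within 7 degrees, on the mat, its middle within 50 mm of the mat's (contact force between tray and anything else between 1.18 and 1.96 N and ((contact force between stand and anything else below 0.2 N and contact force between mat and anything else between 4.45 and 5.17 N) or (contact force between stand and anything else above 0.5 N and contact force between mat and anything else between 3.66 and 4.38 N)) and angle between scoop_grip's own z axis and vertical below 0.12 rad and horizontal distance between scoop_grip and mat_top below 0.05 m and z of scoop_grip in the frame of mat_top below 0.035 m); the robot touches nothing.
It fails at once if the long-fobbed key is moved by more than 30 mm (distance of key_long_mid from where it was at the start of the episode above 0.03 m).
It fails at once if the round-fobbed key is moved by more than 30 mm (distance of key_round_mid from where it was at the start of the episode above 0.03 m).
It fails at once if the magnifier is moved by more than 30 mm (distance of magnifier_mid from where it was at the start of the episode above 0.03 m).
It fails at once if the bell is moved by more than 30 mm (distance of bell_mid from where it was at the start of the episode above 0.03 m).
It also fails if it takes over 64 s, if anything falls off the work surface, if the arm or the gripper's body presses on something with over 40 N, if the wrist force passes 120 N, or if a joint passes its speed limit or range.

### The arm

A 7-joint arm with a two-finger parallel gripper is mounted at the origin on the work surface. World frame = base frame: x ahead of the robot, y to its left, z up, the work surface at z = 0. Lengths are in m, angles in rad, forces in N, time in s.
With the tool pointing down it reaches from about 0.425 to 0.875 m from the base axis. Payload 9.9 kg.
Tool frame: the origin (TCP) lies midway between the tips of the shut fingers; the grasp point (between the pads) lies 19 mm behind it; y points along the fingers, x is the direction in which the jaws open and shut, and the axes are right-handed (so a half turn about y gives the same grasp; the last joint's range is limited). The gripper opens to 85 mm and grips with 20 to 120 N. Pads are 22 mm wide; open, the fingers measure 114 mm over their backs; the gripper's body (76 mm by 85 mm) begins 54 mm behind the grasp point. The pads swing forward as they close: fully open they stand 13 mm farther back than shut.
Start: joints at [-1.369, 0.576, 0.025, 1.437, -0.015, 1.129, -0.057], TCP at [0.19, 0.648, 0.202] pointing down, gripper open.
Joint ranges: [-2.76, 2.76], [-0.34, 2.15], [-1.52, 1.57], [0.19, 2.46], [-1.09, 4.23], [0.17, 1.99], [-2.82, 2.82]. Speed limits (rad/s): [2.22, 2.22, 3.01, 3.01, 3.14, 3.14, 3.14].

### API

Orientations are given as a rotation vector (axis times angle).
In Python, from bench import sensors, eyes, workorder gives the robot as it stands.
- The arm moves only by the tool arm_command, never from a script. Its argument "plan" is a list that holds one entry, the list of rows, each a list of 6 numbers: the shift along the tool's x, y, z in mm, then the turn, a rotation vector about the tool's x, y, z in rad. In form: [[[tx, ty, tz, ax, ay, az], ...]]. A call has 1 to 12 rows; each row shifts and turns the commanded pose from where the row before left it, along the tool's axes as they then stand; what a row does not reach is not made up. A row lasts 1/8 s, in which the tool goes at most 62.5 mm and 10.7 degrees, less where a joint would pass 70% of its speed; a pose out of reach is approached as far as the arm can. A call with a gripper value outside its range is refused whole. "hand" is the finger opening in mm, from 0 to 85.4, set as the call begins (left out, the last holds). The fingers move at their own pace and stop on an object; the grip force is fixed at half the most. Time passes only in rows, so rows that do not move let the fingers close. It gives the time, the measured TCP pose, the force and the opening at its end, in the units of the state.
- sensors.get_state(): the state, without advancing time (a new reading comes with each control period).
- eyes.camera(name): name is "scene" or "top" or "wrist"; returns a dict with "color" (400x640x3 uint8, red, green, blue), "fx", "fy", "cx", "cy" (pixels), "dist" ([k1, k2, p1, p2, k3] as OpenCV has them; the pictures are not rectified), "T" (4x4, takes a point from camera to world coordinates); the wrist camera has in their place "mount" (4x4, takes a point from camera to tool coordinates, whose origin is the TCP and whose axes are the tool frame's). Camera axes: x right, y down, z forward; pixel columns grow to the right and rows downward; lengths in m; the calibration is good to about 2 mm. A picture is of the moment at which its call begins: read the wrist's pose just before it. There is no depth.
- workorder.hand_in(): hands the job in, once; it reports no verdict.
Trained networks look in the newest picture that a camera, given by its name, has taken for a name from the list of things; names that differ only in an ending like _2 or _b are one class to them, and where a whole thing is asked for, a point or a joint stands for the part that bears it (a point fixed in the world has none). Each returns a list of dicts, best first, with "p" (0 to 1); they miss things now and then, are a little off and sometimes report something else, mostly with a low value. They report only what shows in the picture. A call takes as long as a camera call. They do not tell look-alikes from the thing itself.
- eyes.masks_of(camera, query): "region" (400x640 bool, what is visible of it) and "box" ([left, top, right, bottom] in pixels, round what is visible of it).
The state is a dict: "t": time; "joint_pos": joint angles; "joint_vel": joint speeds; "effort": joint torques, N m; "ee_pos": TCP position; "orientation": TCP orientation; "wrist_force": force on the tool from outside, world axes, zero at the start; "wrist_torque": the same for the moment, N m; "width": finger opening in m.
Only numpy, scipy, OpenCV 4.12 (cv2) and the standard library are available. Lean on these libraries where they do the work, as an engineer would, in place of code of your own. Each camera call takes 0.05 s, during which the arm holds its last target.

## Working session

There is one attempt and no reset: what is moved stays moved. The work goes in short steps, Python scripts to look and compute and a tool call to move; the robot and the scene stay as the last step left them, time stands still between calls to the robot, and variables do not carry over. Pictures are saved under pics/ and viewed, and the job is handed in when it is done.

Besides the shell and the picture viewer there is one more tool, called after "Request:" as name(argument=value, ...), one argument or row to a line, values as JSON. arm_command: Moves the arm, as the interface text tells. Its arguments: {"type":"object","properties":{"plan":{"type":"array","items":{"type":"array","items":{"type":"array","items":{"type":"number"}}}},"hand":{"type":"number"}},"required":["plan"]}

```bash
ls; mkdir -p pics; python3 - <<'E'
from bench import sensors, eyes
import cv2
s=sensors.get_state(); print(s)
for n in ["scene","top","wrist"]:
    c=eyes.camera(n); cv2.imwrite(f"pics/{n}0.png",c["color"][:,:,::-1])
    print(n,c["fx"],c["fy"],c["cx"],c["cy"],c["dist"],c.get("T",c.get("mount")))
    for q in ["scoop_grip","mat","tray","stand","key_long_mid","key_round_mid","magnifier_mid","bell_mid"]:
        print(q,[(round(d["p"],2),d["box"]) for d in eyes.masks_of(n,q)][:3])
E
```

```text
pics
{'t': 0.0, 'joint_pos': array([-1.36877405,  0.57655024,  0.02482165,  1.43792532, -0.01499232,
        1.12898919, -0.05650665]), 'joint_vel': array([-0.00052807,  0.00037169, -0.00051208,  0.00043571, -0.00020241,
        0.00060497, -0.00061838]), 'effort': array([-1.23123828e-04, -7.65745568e+01,  2.24978596e+00, -2.85964286e+01,
        1.51431985e-02,  1.27910165e-02, -1.10847301e-05]), 'ee_pos': array([0.1901576 , 0.64713075, 0.2012239 ]), 'orientation': array([-1.33204707, -0.99522696,  0.99738762]), 'wrist_force': array([ 0.68193283,  1.06847228, -0.32459005]), 'wrist_torque': array([-0.02795034, -0.0384331 ,  0.03098741]), 'width': 0.08578547275639667}
scene 491.41687611997685 491.41687611997685 311.843877794703 194.25244415365347 [-0.00434993  0.          0.          0.          0.        ] [[-0.7781565   0.52681294 -0.34196578  0.93104269]
 [ 0.62796718  0.64272237 -0.4388225   0.47584148]
 [-0.01138831 -0.55621586 -0.83095982  0.97815904]
 [ 0.          0.          0.          1.        ]]
scoop_grip [(0.94, [449.7, 158.2, 521.8, 240.3]), (0.88, [343.5, 230.6, 427.7
[... 1105 characters left out ...]
0.9, [239.3, 79.6, 265.8, 150.6])]
bell_mid [(0.91, [323.4, 118.3, 350.5, 146.2]), (0.46, [198.5, 164.1, 242.0, 257.6])]
wrist 319.3931018136742 319.3931018136742 312.15927204462275 195.65567660036814 [-0.03401098  0.          0.          0.          0.        ] [[ 9.99999254e-01 -9.18596156e-04  8.04583667e-04  4.88318313e-04]
 [-1.03017131e-03 -2.80824725e-01  9.59758518e-01 -1.71788412e-01]
 [-6.55683498e-04 -9.59758631e-01 -2.80825462e-01  7.11032305e-02]
 [ 0.00000000e+00  0.00000000e+00  0.00000000e+00  1.00000000e+00]]
scoop_grip [(0.88, [0.0, 275.6, 86.2, 343.7])]
mat [(0.79, [106.2, 381.9, 133.5, 399.8])]
tray []
stand []
key_long_mid []
key_round_mid []
magnifier_mid []
bell_mid []
```

View pics/scene0.png

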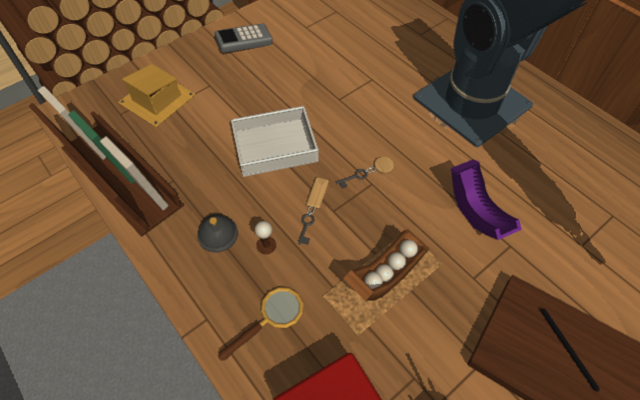

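View pics/top0.png

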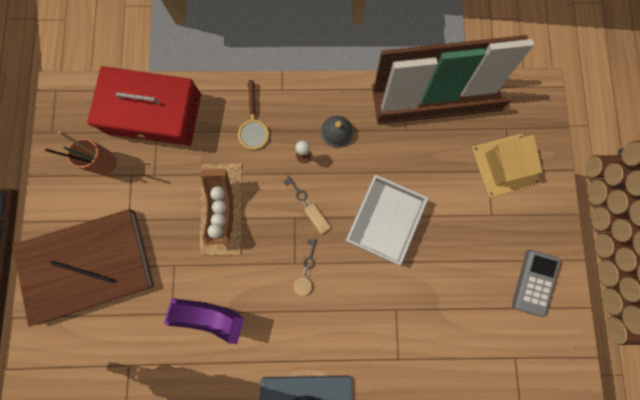

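View pics/wrist0.png

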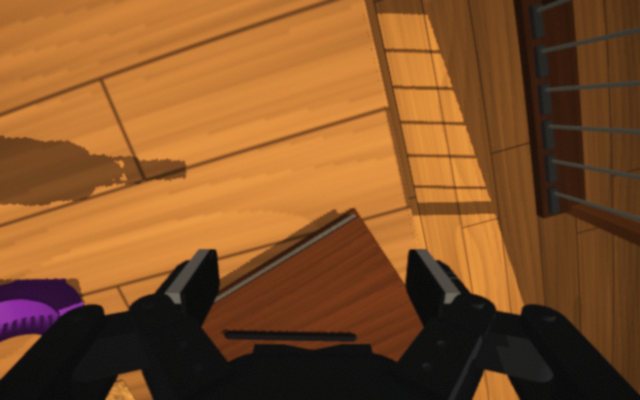

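```bash
cat > h.py <<'E'
import numpy as np, cv2
from bench import sensors, eyes
from scipy.spatial.transform import Rotation as R
def ray(c,uv,T=None):
    T=c["T"] if T is None else T
    K=np.array([[c["fx"],0,c["cx"]],[0,c["fy"],c["cy"]],[0,0,1]])
    p=cv2.undistortPoints(np.array([[uv]],float),K,np.array(c["dist"]))[0,0]
    return T[:3,3],T[:3,:3]@np.array([p[0],p[1],1])
def atz(c,uv,z,T=None):
    o,d=ray(c,uv,T); return o+d*(z-o[2])/d[2]
def proj(c,P,T=None):
    T=c["T"] if T is None else T
    K=np.array([[c["fx"],0,c["cx"]],[0,c["fy"],c["cy"]],[0,0,1]])
    Ti=np.linalg.inv(T); r,_=cv2.Rodrigues(Ti[:3,:3])
    return cv2.projectPoints(np.array(P,float).reshape(-1,3),r,Ti[:3,3],K,np.array(c["dist"]))[0].reshape(-1,2)
E
python3 - <<'E'
from h import *
for n,b in [("scene",(310,220,450,340)),("top",(180,150,300,270))]:
    im=cv2.imread(f"pics/{n}0.png"); l,t,r,bb=b
    cv2.imwrite(f"pics/{n}0c.png",cv2.resize(im[t:bb,l:r],None,fx=5,fy=5,interpolation=cv2.INTER_CUBIC)[:600,:800])
for n in ["scene","top"]:
    c=eyes.camera(n)
    for q,z in [("mat",.004),("tray",.045),("stand",0.03),("bell_mid",.03),("key_long_mid",.005),("key_round_mid",.005),("magnifier_mid",.01),("scoop_grip",.05)]:
        for d in eyes.masks_of(n,q)[:1 if q!="scoop_grip" else 2]:
            m=d["region"].astype(np.uint8); (cx,cy),(w,h),a=cv2.minAreaRect(cv2.findNonZero(m))
            box=cv2.boxPoints(((cx,cy),(w,h),a))
            P=atz(c,(cx,cy),z); print(n,q,round(d["p"],2),np.round(P,3),[list(np.round(atz(c,u,z)[:2],3)) for u in box])
E
```

```text
scene mat 0.97 [0.552 0.229 0.004] [[np.float64(0.673), np.float64(0.175)], [np.float64(0.41), np.float64(0.169)], [np.float64(0.427), np.float64(0.285)], [np.float64(0.676), np.float64(0.282)]]
scene stand 0.7 [0.703 0.016 0.03 ] [[np.float64(0.713), np.float64(-0.011)], [np.float64(0.675), np.float64(0.007)], [np.float64(0.692), np.float64(0.043)], [np.float64(0.73), np.float64(0.026)]]
scene bell_mid 0.94 [ 0.77  -0.077  0.03 ] [[np.float64(0.824), np.float64(-0.094)], [np.float64(0.749), np.float64(-0.144)], [np.float64(0.715), np.float64(-0.06)], [np.float64(0.79), np.float64(-0.014)]]
scene key_long_mid 0.7 [ 0.56  -0.004  0.005] [[np.float64(0.639), np.float64(0.032)], [np.float64(0.491), np.float64(-0.075)], [np.float64(0.474), np.float64(-0.044)], [np.float64(0.623), np.float64(0.06)]]
scene key_round_mid 0.78 [ 0.392 -0.001  0.005] [[np.float64(0.459), np.float64(-0.036)], [np.float64(0.305), np.float64(-0.014)], [np.float64(0.324), np.float64(0.034)], [np.float64(0.475), np.float64(0.011)]]
scene magnifier_mid 0.58 [0.814 0.133 0.01 ] [[np.float64(0.904), np.float64(0.072)
[... 1450 characters left out ...]
t64(0.015)], [np.float64(0.46), np.float64(-0.028)], [np.float64(0.312), np.float64(-0.011)]]
top magnifier_mid 0.6 [ 0.558 -0.006  0.01 ] [[np.float64(0.624), np.float64(0.062)], [np.float64(0.646), np.float64(0.031)], [np.float64(0.493), np.float64(-0.073)], [np.float64(0.472), np.float64(-0.042)]]
top scoop_grip 0.63 [0.547 0.225 0.05 ] [[np.float64(0.647), np.float64(0.273)], [np.float64(0.65), np.float64(0.192)], [np.float64(0.45), np.float64(0.178)], [np.float64(0.447), np.float64(0.257)]]
top scoop_grip 0.61 [0.267 0.248 0.05 ] [[np.float64(0.257), np.float64(0.349)], [np.float64(0.334), np.float64(0.33)], [np.float64(0.277), np.float64(0.146)], [np.float64(0.202), np.float64(0.168)]]
```

View pics/scene0c.png

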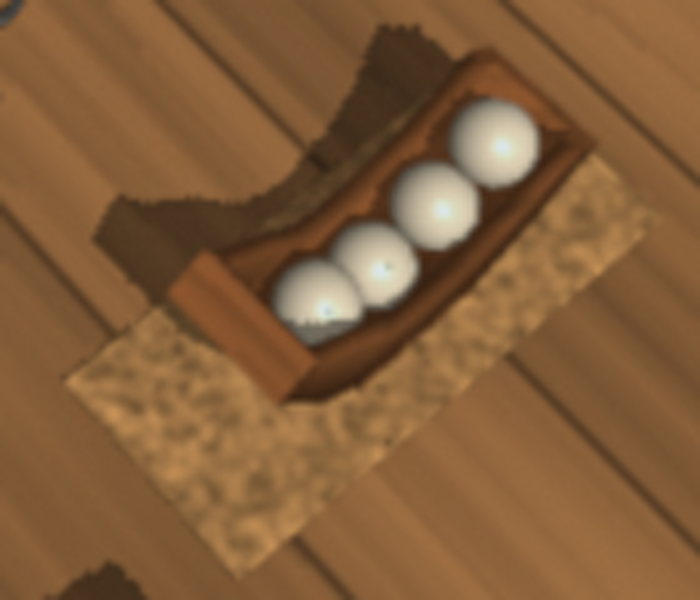

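View pics/top0c.png

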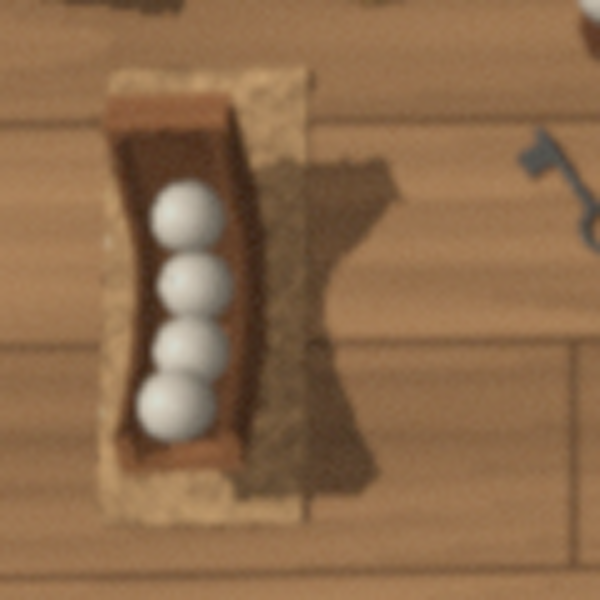

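```bash
python3 - <<'E'
from h import *
cs=eyes.camera("scene"); ct=eyes.camera("top")
def tri(a,b):
    o1,d1=ray(cs,a);o2,d2=ray(ct,b)
    A=np.c_[d1,-d2]; s=np.linalg.lstsq(A,o2-o1,rcond=None)[0]
    p,q=o1+d1*s[0],o2+d2*s[1]; return np.round((p+q)/2,3),round(np.linalg.norm(p-q),4)
f=lambda u:(u[0]/5+310,u[1]/5+220)
g=lambda u:(u[0]/5+180,u[1]/5+150)
for n,a,b in [("+x -y",(205,250),(230,95)),("+x -y inner?",(205,250),(230,130)),("+x +y",(315,360),(105,95)),("+x +y in",(315,360),(115,130)),("-x -y",(490,50),(240,468)),("-x +y",(590,140),(120,470)),
 ("ball1",(320,300),(188,215)),("ball2",(375,265),(194,286)),("ball3",(435,207),(190,352)),("ball4",(496,143),(176,405)),
 ("mat -y+x",(65,380),(306,72)),("mat +x+y",(238,578),(112,72)),("mat -x+y",(655,218),(100,515)), ("mat -x-y",(0,0),(305,520))]:
    print(n,tri(f(a),g(b)),np.round(atz(cs,f(a),.004),3),np.round(atz(ct,g(b),.004),3))
for b in [cs]:
    pass
im=cv2.imread("pics/scene0.png"); 
cv2.imwrite("pics/sc_p.png",cv2.resize(im[140:250,430:540],None,fx=5,fy=5,interpolation=cv2.INTER_CUBIC))
cv2.imwrite("pics/sc_t.png",cv2.resize(im[90:190,215:335],None,fx=5,fy=5,interpolation=cv2.INTER_CUBIC))
im=cv2.imread("pics/top0.png"); 
cv2.imwrite("pics/top_t.png",cv2.resize(im[165:275,335:440],None,fx=5,fy=5,interpolation=cv2.INTER_CUBIC))
E
```

```text
+x -y (array([0.628, 0.195, 0.103]), np.float64(0.0123)) [0.588 0.168 0.004] [0.656 0.216 0.004]
+x -y inner? (array([0.618, 0.194, 0.087]), np.float64(0.0002)) [0.588 0.168 0.004] [0.637 0.215 0.004]
+x +y (array([0.627, 0.256, 0.107]), np.float64(0.0133)) [0.586 0.235 0.004] [0.657 0.284 0.004]
+x +y in (array([0.617, 0.254, 0.086]), np.float64(0.0049)) [0.586 0.235 0.004] [0.637 0.278 0.004]
-x -y (array([0.45 , 0.192, 0.057]), np.float64(0.001)) [0.423 0.176 0.004] [0.452 0.205 0.004]
-x +y (array([0.45 , 0.251, 0.061]), np.float64(0.0021)) [0.421 0.236 0.004] [0.451 0.269 0.004]
ball1 (array([0.582, 0.227, 0.044]), np.float64(0.002)) [0.566 0.217 0.004] [0.589 0.237 0.004]
ball2 (array([0.547, 0.226, 0.029]), np.float64(0.0005)) [0.536 0.22  0.004] [0.55  0.232 0.004]
ball3 (array([0.511, 0.225, 0.036]), np.float64(0.0005)) [0.497 0.216 0.004] [0.514 0.234 0.004]
ball4 (array([0.481, 0.226, 0.059]), np.float64(0.0008)) [0.454 0.211 0.004] [0.486 0.24  0.004]
mat -y+x (array([ 0.671,  0.175, -0.002]), np.float64(0.0018)) [0.673 0.176 0.004] [0.669 0.174 0.004]
mat +x+y (array([ 0.671,  0.283, -0.002]), np.float64(0.0003)) [0.673 0.284 0.004] [0.67  0.281 0.004]
mat -x+y (array([0.427, 0.28 , 0.003]), np.float64(0.002)) [0.427 0.28  0.004] [0.428 0.279 0.004]
mat -x-y (array([0.514, 0.1  , 0.089]), np.float64(0.21)) [0.578 0.014 0.004] [0.423 0.17  0.004]
```

View pics/sc_p.png

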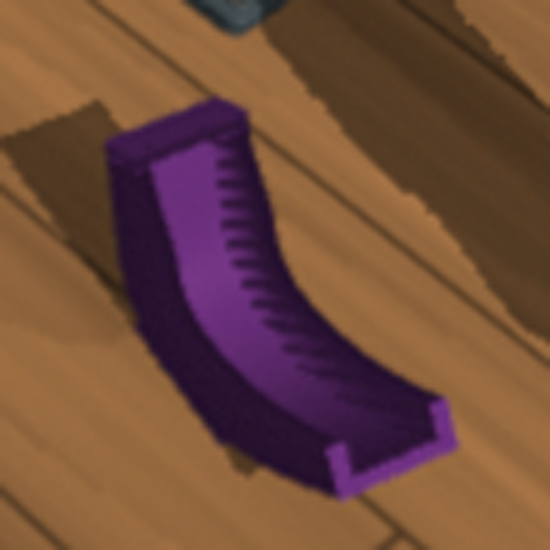

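View pics/sc_t.png

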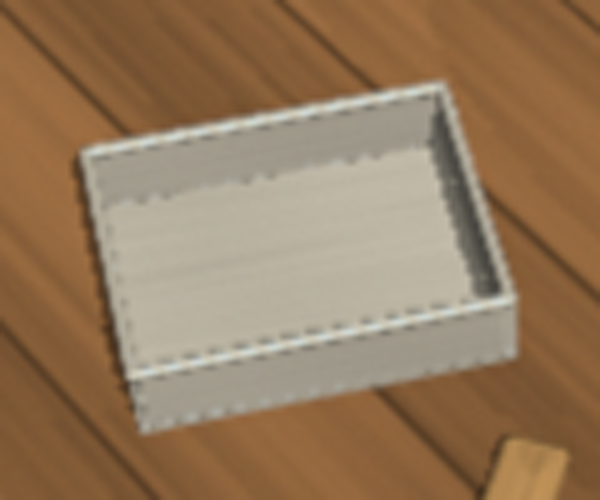

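View pics/top_t.png

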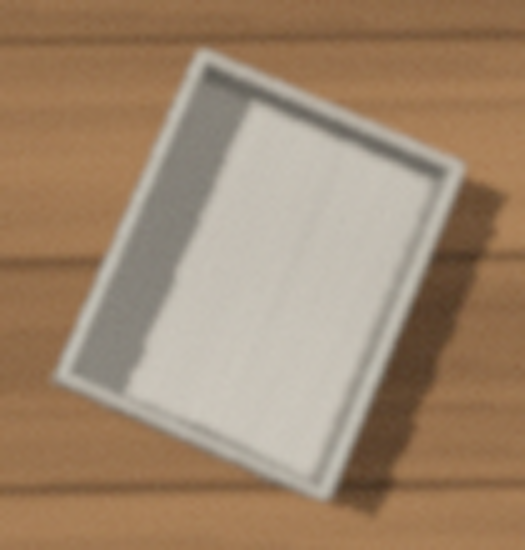

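```bash
python3 - <<'E'
from h import *
s=sensors.get_state(); M=R.from_rotvec(s["orientation"]).as_matrix(); print(np.round(M,3),s["t"])
cs=eyes.camera("scene"); ct=eyes.camera("top")
f=lambda u:(u[0]/5+215,u[1]/5+90)
g=lambda u:(u[0]/5+335,u[1]/5+165)
for u in [(85,152),(440,85),(515,298),(132,375)]: print(np.round(atz(cs,f(u),.045),3))
for u in [(60,380),(203,50),(462,162),(330,498)]: print(np.round(atz(ct,g(u),.045),3))
E
```

```text
[[ 0.282 -0.    -0.959]
 [ 0.959 -0.     0.282]
 [-0.    -1.     0.   ]] 2.35
[ 0.562 -0.322  0.045]
[ 0.394 -0.243  0.045]
[ 0.453 -0.109  0.045]
[ 0.624 -0.189  0.045]
[ 0.452 -0.11   0.045]
[ 0.625 -0.191  0.045]
[ 0.563 -0.325  0.045]
[ 0.39  -0.247  0.045]
```

```bash
cat >> h.py <<'E'
def plan(goal_p,goal_R,n,s=None):
    """n equal rows from measured pose"""
    s=s or sensors.get_state(); p=np.array(s["ee_pos"]); M=R.from_rotvec(s["orientation"])
    G=R.from_matrix(goal_R); rv=(M.inv()*G).as_rotvec(); out=[]
    for i in range(n):
        a=M*R.from_rotvec(rv*i/n)
        out.append(list(np.round(np.r_[a.inv().apply((goal_p-p)/n*1000),rv/n],4)))
    return out
def Rdown(az): # tool x at azimuth az (deg), y down
    a=np.radians(az); x=np.array([np.cos(a),np.sin(a),0]); y=np.array([0,0,-1.]); return np.c_[x,y,np.cross(x,y)]
E
python3 - <<'E'
from h import *
for r in plan(np.array([.543,.225,.2]),Rdown(90),12): print(r)
E
```

```text
[np.float64(-25.5037), np.float64(0.1734), np.float64(-38.129), np.float64(-0.0), np.float64(-0.0238), np.float64(0.0)]
[np.float64(-26.4045), np.float64(0.1735), np.float64(-37.5108), np.float64(-0.0), np.float64(-0.0238), np.float64(0.0)]
[np.float64(-27.2904), np.float64(0.1736), np.float64(-36.8713), np.float64(-0.0), np.float64(-0.0238), np.float64(0.0)]
[np.float64(-28.1608), np.float64(0.1736), np.float64(-36.2109), np.float64(-0.0), np.float64(-0.0238), np.float64(0.0)]
[np.float64(-29.0153), np.float64(0.1737), np.float64(-35.5299), np.float64(-0.0), np.float64(-0.0238), np.float64(0.0)]
[np.float64(-29.8532), np.float64(0.1738), np.float64(-34.8288), np.float64(-0.0), np.float64(-0.0238), np.float64(0.0)]
[np.float64(-30.6743), np.float64(0.1739), np.float64(-34.1079), np.float64(-0.0), np.float64(-0.0238), np.float64(0.0)]
[np.float64(-31.4779), np.float64(0.174), np.float64(-33.3677), np.float64(-0.0), np.float64(-0.0238), np.float64(0.0)]
[np.float64(-32.2637), np.float64(0.1741), np.float64(-32.6085), np.float64(-0.0), np.float64(-0.0238), np.float64(0.0)]
[np.float64(-33.0311), np.float64(0.1742), np.float64(-31.8309), np.float64(-0.0), np.float64(-0.0238), np.float64(0.0)]
[np.float64(-33.7799), np.float64(0.1743), np.float64(-31.0351), np.float64(-0.0), np.float64(-0.0238), np.float64(0.0)]
[np.float64(-34.5094), np.float64(0.1744), np.float64(-30.2218), np.float64(-0.0), np.float64(-0.0238), np.float64(0.0)]
```

Request:
arm_command(
  plan=[
    [[-25.5,0,-38,0,-0.024,0],[-26.5,0,-37.5,0,-0.024,0],[-27.5,0,-37,0,-0.024,0],[-28,0,-36,0,-0.024,0],[-29,0,-35.5,0,-0.024,0],[-30,0,-35,0,-0.024,0],[-30.5,0,-34,0,-0.024,0],[-31.5,0,-33.5,0,-0.024,0],[-32.5,0,-32.5,0,-0.024,0],[-33,0,-32,0,-0.024,0],[-34,0,-31,0,-0.024,0],[-34.5,0,-30,0,-0.024,0]],
  ],
  hand=85,
)

```text
t: 3.95
ee_pos: [0.544, 0.2236, 0.2023]
orientation: [-1.208, -1.212, 1.211]
wrist_force: [1.0, 1.9, -0.3]
width: 0.0851
```

Request:
arm_command(
  plan=[
    [[0,0,0,0,0,0],[0,0,0,0,0,0]],
  ],
)

```text
t: 4.2
ee_pos: [0.5428, 0.2252, 0.2021]
orientation: [-1.208, -1.211, 1.21]
wrist_force: [-0.1, -0.3, 0.8]
width: 0.0851
```

```bash
python3 - <<'E'
from h import *
s=sensors.get_state(); print(s["t"],s["ee_pos"],s["joint_pos"]); M=R.from_rotvec(s["orientation"]).as_matrix(); print(np.round(M,3))
c=eyes.camera("wrist"); T=np.eye(4);T[:3,:3]=M;T[:3,3]=s["ee_pos"]; T=T@c["mount"]
im=c["color"][:,:,::-1].copy()
# expected points
pts=[]
for lx,ly,lz in [(0,0,28+0)]: pass
def W(x,y,z): return [.543-x/1000,.225-y/1000,.004+z/1000]
P=[W(87,-22.5,60),W(87,22.5,60),W(-95,-30.5,84),W(-95,30.5,84),W(0,-30.5,37),W(0,30.5,37)]
for (u,v) in proj(c,P,T): cv2.circle(im,(int(u),int(v)),4,(0,255,0),1)
cv2.imwrite("pics/w1.png",im); print(s["wrist_force"])
E
```

```text
4.2 [0.54283476 0.22524524 0.20206297] [-0.48531949  0.44438315  0.0189533   1.67731733 -0.01023717  1.02007032
  1.1098716 ]
[[-0.002 -0.    -1.   ]
 [ 1.     0.    -0.002]
 [ 0.    -1.     0.   ]]
[-0.07025684 -0.33643116  0.770498  ]
```

View pics/w1.png

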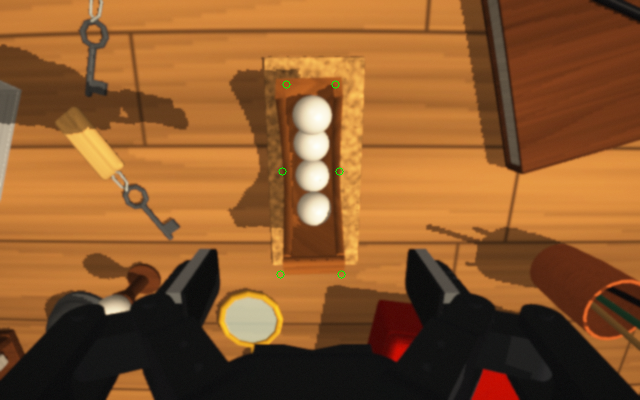

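Request:
arm_command(
  plan=[
    [[0,45,0,0,0,0],[0,45,0,0,0,0],[0,40,0,0,0,0],[0,30,0,0,0,0],[0,20,0,0,0,0],[0,10,0,0,0,0],[0,3,0,0,0,0],[0,0,0,0,0,0]],
  ],
)

```text
t: 5.25
ee_pos: [0.5433, 0.2254, 0.0097]
orientation: [-1.208, -1.212, 1.21]
wrist_force: [0.8, -0.2, 1.2]
width: 0.0853
```

```bash
python3 - <<'E'
from h import *
s=sensors.get_state(); print(s["t"],s["ee_pos"],s["wrist_force"])
for n in ["wrist","scene"]:
    c=eyes.camera(n); im=c["color"][:,:,::-1]
    if n=="scene": im=cv2.resize(im[180:340,280:480],None,fx=4,fy=4)[:600]
    cv2.imwrite(f"pics/{n}2.png",im)
E
```

```text
5.25 [0.54331442 0.22535007 0.00968078] [ 0.76667911 -0.18339196  1.20042599]
```

View pics/wrist2.png

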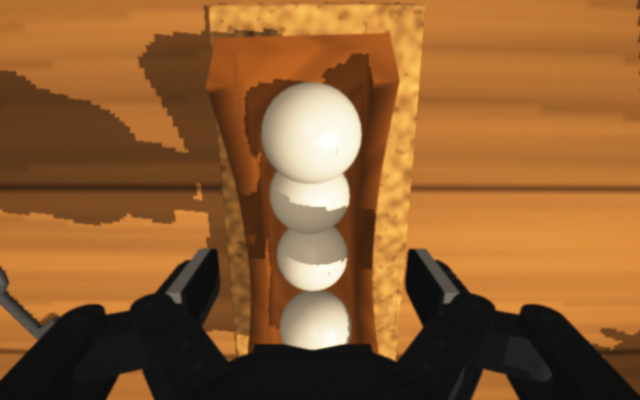

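View pics/scene2.png

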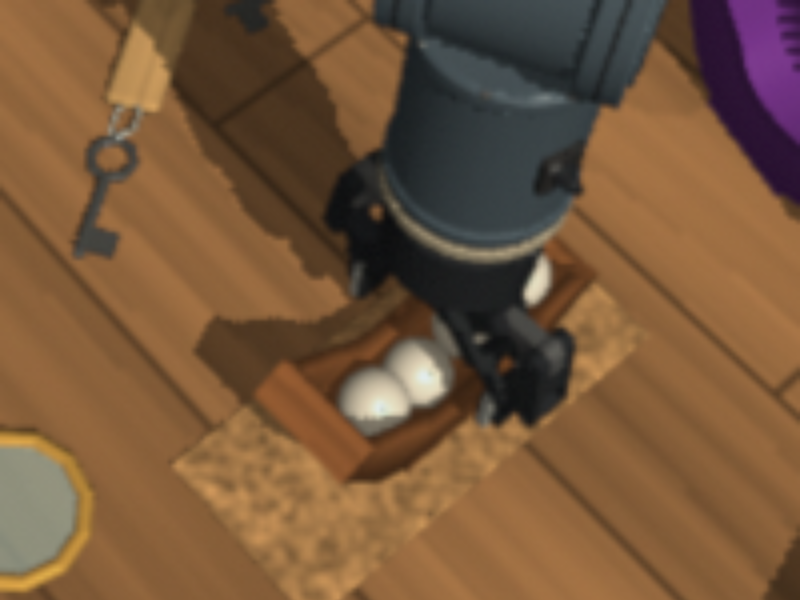

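Request:
arm_command(
  plan=[
    [[0,0,0,0,0,0],[0,0,0,0,0,0],[0,0,0,0,0,0],[0,0,0,0,0,0],[0,0,0,0,0,0],[0,0,0,0,0,0]],
  ],
  hand=45,
)

```text
t: 6.1
ee_pos: [0.5437, 0.2226, 0.0096]
orientation: [-1.211, -1.209, 1.211]
wrist_force: [0.8, -5.1, 3.6]
width: 0.0446
```

```bash
python3 - <<'E'
from h import *
s=sensors.get_state(); print(s["t"],s["ee_pos"],s["wrist_force"],s["width"])
for n in ["wrist","scene","top"]:
    c=eyes.camera(n); im=c["color"][:,:,::-1]
    if n=="scene": im=cv2.resize(im[180:340,280:480],None,fx=4,fy=4)[:600]
    if n=="top": im=cv2.resize(im[150:270,160:300],None,fx=5,fy=5)
    cv2.imwrite(f"pics/{n}3.png",im)
E
```

```text
6.1 [0.54368077 0.22264062 0.0095616 ] [ 0.77377702 -5.08784581  3.60406533] 0.04456125986391644
```

View pics/wrist3.png

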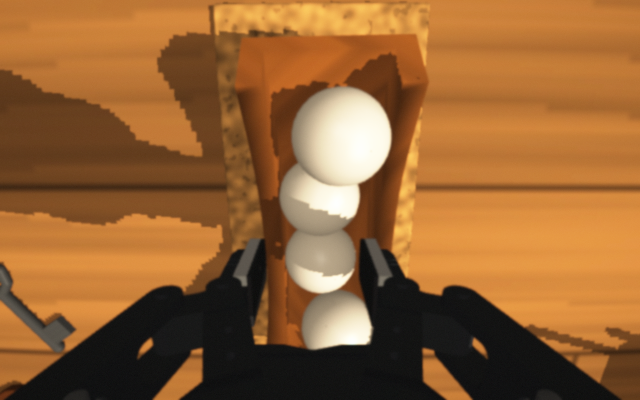

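View pics/scene3.png

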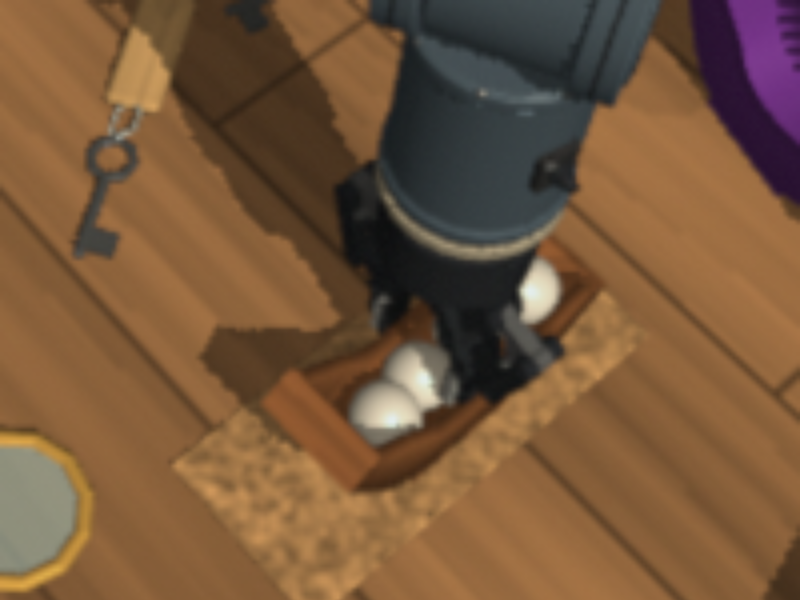

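View pics/top3.png

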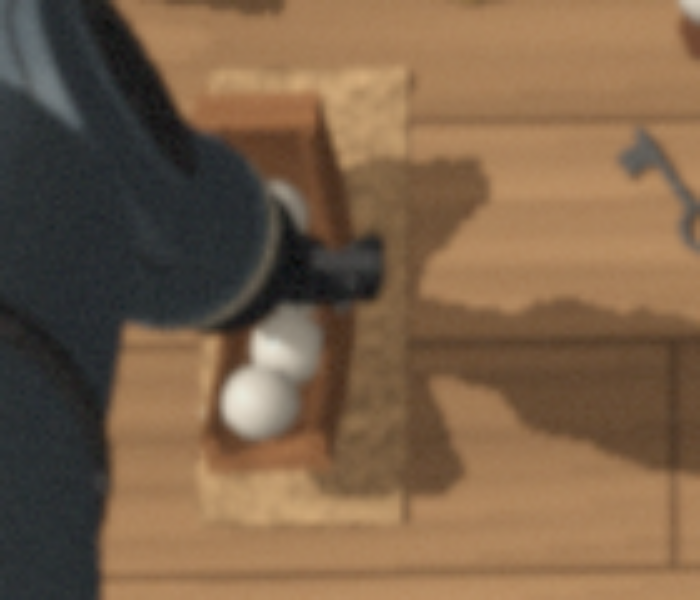

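```bash
python3 - <<'E'
from h import *
c=eyes.camera("wrist")
for y in [0,-5,-10,-15,-20,-30]:
    print(y,np.round(proj(c,[[-.0223,y/1000,.011],[.0223,y/1000,.011],[-.0425,y/1000,.011],[.0425,y/1000,.011]],c["mount"])).tolist())
im=cv2.imread("pics/wrist3.png"); cv2.imwrite("pics/w3c.png",cv2.resize(im[200:350,190:430],None,fx=3,fy=3,interpolation=cv2.INTER_CUBIC))
im=cv2.imread("pics/wrist2.png"); cv2.imwrite("pics/w2c.png",cv2.resize(im[200:350,170:450],None,fx=2.8,fy=2.8,interpolation=cv2.INTER_CUBIC))
E
```

```text
0 [[272.0, 212.0], [350.0, 212.0], [237.0, 212.0], [386.0, 212.0]]
-5 [[271.0, 215.0], [352.0, 215.0], [235.0, 215.0], [388.0, 215.0]]
-10 [[270.0, 218.0], [353.0, 218.0], [233.0, 218.0], [390.0, 218.0]]
-15 [[269.0, 221.0], [354.0, 221.0], [230.0, 221.0], [392.0, 221.0]]
-20 [[267.0, 225.0], [355.0, 225.0], [228.0, 225.0], [395.0, 225.0]]
-30 [[265.0, 233.0], [358.0, 233.0], [223.0, 233.0], [400.0, 232.0]]
```

View pics/w3c.png

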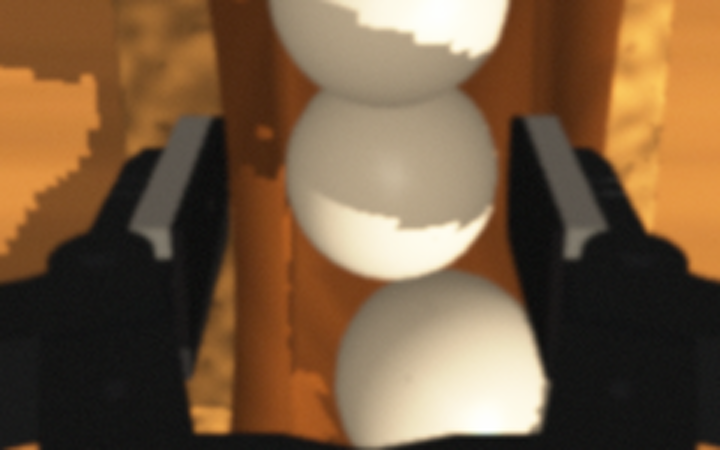

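View pics/w2c.png

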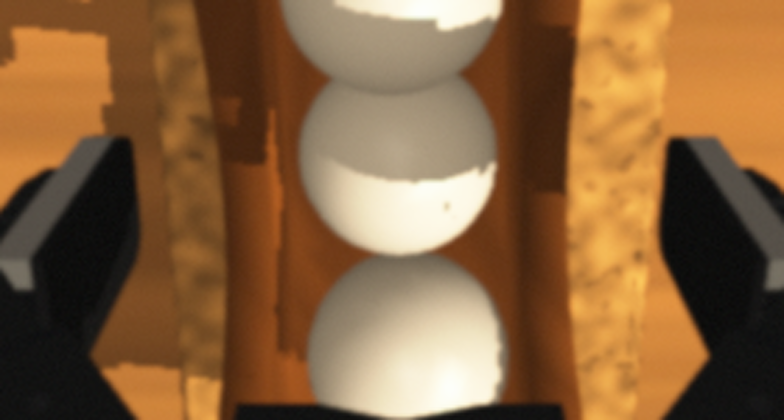

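```bash
python3 - <<'E'
from h import *
c=eyes.camera("scene"); 
im=cv2.imread("pics/scene2.png"); cv2.imwrite("pics/s2c.png",cv2.resize(im[220:470,400:640],None,fx=2.4,fy=2.4))
for uv in [(495,420),(525,425)]:
    o,d=ray(c,(uv[0]/4+280,uv[1]/4+180))
    for y in [.265,.275,.285]: print(uv,y,np.round(o+d*(y-o[1])/d[1],3))
E
```

```text
(495, 420) 0.265 [0.525 0.265 0.004]
(495, 420) 0.275 [0.544 0.275 0.051]
(495, 420) 0.285 [0.563 0.285 0.097]
(525, 425) 0.265 [ 0.49   0.265 -0.055]
(525, 425) 0.275 [ 0.51   0.275 -0.006]
(525, 425) 0.285 [0.531 0.285 0.043]
```

View pics/s2c.png

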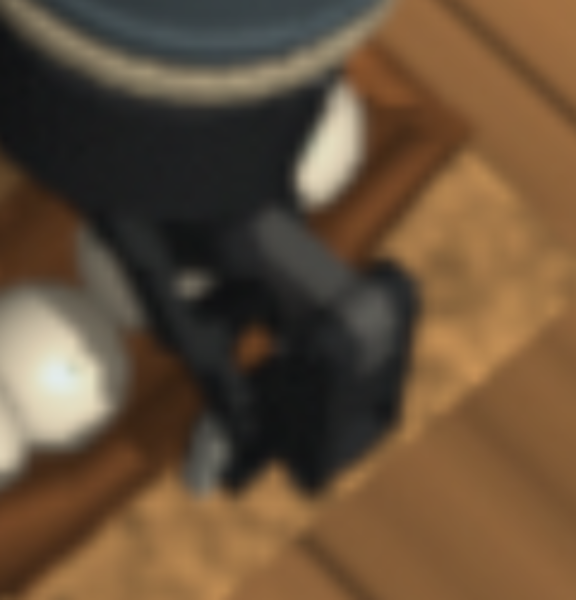

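Request:
arm_command(
  plan=[
    [[0,0,0,0,0,0],[0,0,0,0,0,0],[0,0,0,0,0,0],[0,0,0,0,0,0]],
  ],
  hand=85,
)

```text
t: 6.85
ee_pos: [0.5431, 0.2253, 0.0092]
orientation: [-1.208, -1.211, 1.211]
wrist_force: [0.6, -0.5, 0.9]
width: 0.0853
```

```bash
python3 - <<'E'
from h import *
s=sensors.get_state(); print(s["t"],s["ee_pos"],s["wrist_force"],s["width"])
M=R.from_rotvec(s["orientation"]).as_matrix()
c=eyes.camera("wrist"); T=np.eye(4);T[:3,:3]=M;T[:3,3]=s["ee_pos"]; T=T@c["mount"]
im=c["color"][:,:,::-1].copy()
def W(x,y,z): return [.543-x/1000,.225-y/1000,.004+z/1000]
P=[W(87,-22.5,60),W(87,22.5,60),W(0,-30.5,37),W(0,30.5,37)]
for (u,v) in proj(c,P,T): cv2.circle(im,(int(u),int(v)),4,(0,255,0),1)
cv2.imwrite("pics/w4.png",im)
E
```

```text
6.85 [0.54308177 0.22532863 0.00915306] [ 0.57797523 -0.45413141  0.94717801] 0.08529853169409934
```

View pics/w4.png

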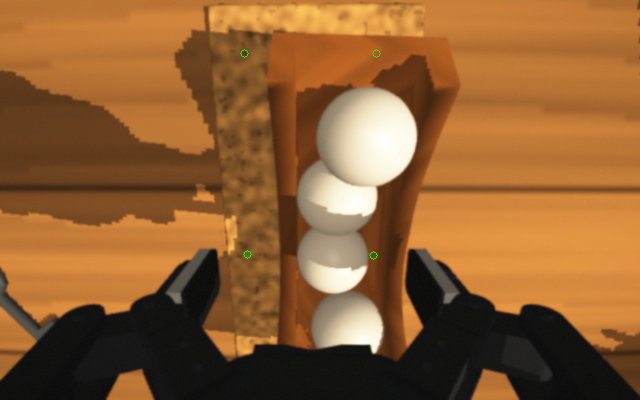

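Request:
arm_command(
  plan=[
    [[0,-15,0,0,0,0],[0,-30,0,0,0,0],[0,-40,0,0,0,0],[0,-40,0,0,0,0],[0,-15,0,0,0,0],[0,0,0,0,0,0]],
  ],
)

```text
t: 7.65
ee_pos: [0.5435, 0.2251, 0.1503]
orientation: [-1.209, -1.213, 1.209]
wrist_force: [-1.1, 0.4, -1.3]
width: 0.0849
```

```bash
python3 - <<'E'
from h import *
s=sensors.get_state(); print(s["t"],s["ee_pos"],s["wrist_force"],s["width"])
M=R.from_rotvec(s["orientation"]).as_matrix()
c=eyes.camera("wrist"); T=np.eye(4);T[:3,:3]=M;T[:3,3]=s["ee_pos"]; T=T@c["mount"]; np.save("T5.npy",T)
im=c["color"][:,:,::-1].copy()
cv2.imwrite("pics/w5.png",cv2.resize(im[20:300,200:450],None,fx=2.1,fy=2.1,interpolation=cv2.INTER_CUBIC))
for n in ["top","scene"]:
    c=eyes.camera(n);im=c["color"][:,:,::-1].copy()
    l,t=(180,150) if n=="top" else (310,220)
    cv2.imwrite(f"pics/{n}5.png",cv2.resize(im[t:t+120,l:l+130],None,fx=5,fy=5,interpolation=cv2.INTER_CUBIC))
E
```

```text
7.65 [0.54353026 0.22508357 0.1503061 ] [-1.108394    0.36067128 -1.3419153 ] 0.08491347722725132
```

View pics/w5.png

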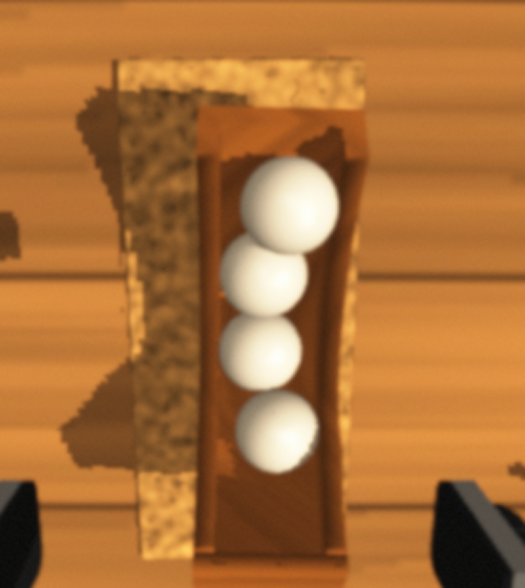

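View pics/top5.png

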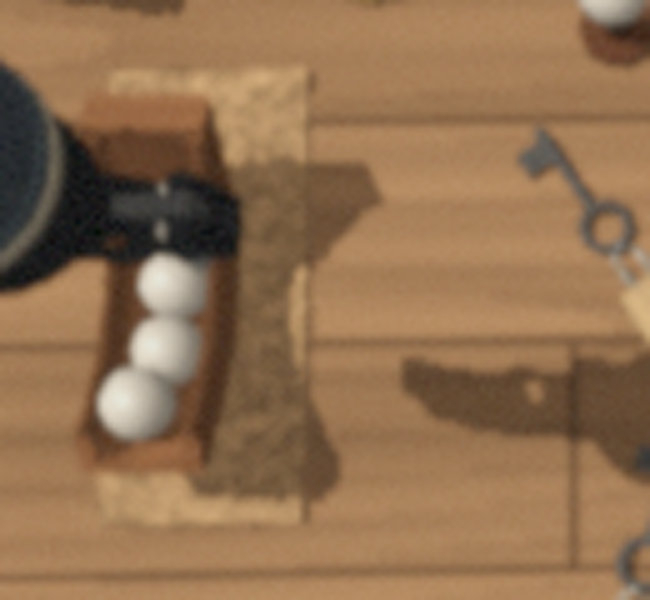

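View pics/scene5.png

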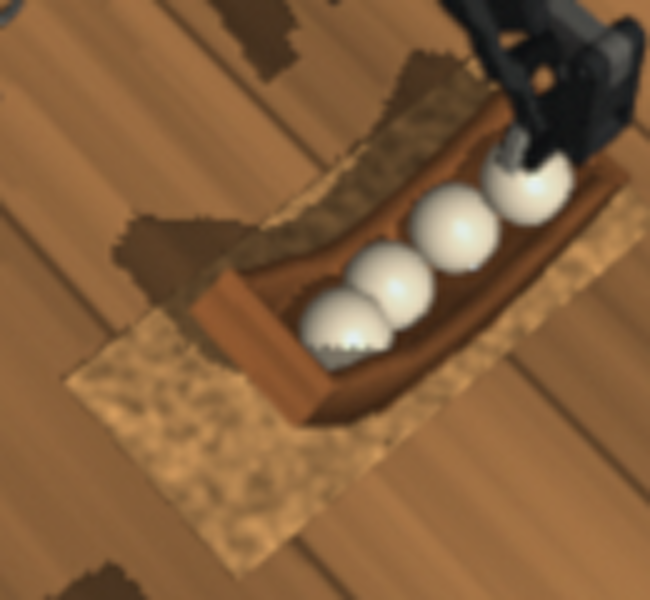

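```bash
python3 - <<'E'
from h import *
cs=eyes.camera("scene"); ct=eyes.camera("top"); cw=eyes.camera("wrist");T=np.load("T5.npy")
w=lambda u:(u[0]/2.1+200,u[1]/2.1+20); g=lambda u:(u[0]/5+180,u[1]/5+150); f=lambda u:(u[0]/5+310,u[1]/5+220)
print("w lip",[np.round(atz(cw,w(u),.060,T),3) for u in [(197,108),(367,108)]],"closed",[np.round(atz(cw,w(u),.088,T),3) for u in [(194,562),(347,562)]])
print("t lip",[np.round(atz(ct,g(u),.06),3) for u in [(80,468),(205,466)]],"closed",[np.round(atz(ct,g(u),.088),3) for u in [(85,130),(210,130)]])
print("t lip before",[np.round(atz(ct,g(u),.06),3) for u in [(120,470),(240,468)]],"closed",[np.round(atz(ct,g(u),.088),3) for u in [(115,130),(230,130)]])
print("s lip",[np.round(atz(cs,f(u),.06),3) for u in [(628,180)]],"closed",[np.round(atz(cs,f(u),.088),3) for u in [(230,270),(335,380)]])
# ball centers wrist
for u in [(290,205),(265,275),(261,352),(277,432)]:
    print(np.round([atz(cw,w(u),z,T) for z in (.03,.06)],3).tolist())
# wrist finger tips: projected in tool
print(sensors.get_state()["t"])
E
```

```text
w lip [array([0.45 , 0.211, 0.06 ]), array([0.449, 0.274, 0.06 ])] closed [array([0.622, 0.209, 0.088]), array([0.622, 0.27 , 0.088])]
t lip [array([0.451, 0.272, 0.06 ]), array([0.451, 0.209, 0.06 ])] closed [array([0.618, 0.267, 0.088]), array([0.618, 0.204, 0.088])]
t lip before [array([0.449, 0.252, 0.06 ]), array([0.449, 0.192, 0.06 ])] closed [array([0.618, 0.252, 0.088]), array([0.618, 0.194, 0.088])]
s lip [array([0.452, 0.273, 0.06 ])] closed [array([0.616, 0.207, 0.088]), array([0.615, 0.267, 0.088])]
[[0.486, 0.249, 0.03], [0.484, 0.246, 0.06]]
[[0.516, 0.239, 0.03], [0.511, 0.237, 0.06]]
[[0.55, 0.237, 0.03], [0.542, 0.236, 0.06]]
[[0.589, 0.245, 0.03], [0.577, 0.243, 0.06]]
7.95
```

```bash
python3 - <<'E'
from h import *
cs=eyes.camera("scene"); cw=eyes.camera("wrist")
im=cs["color"][:,:,::-1]; cv2.imwrite("pics/s6.png",cv2.resize(im[200:270,380:460],None,fx=8,fy=8,interpolation=cv2.INTER_CUBIC))
im=cw["color"][:,:,::-1]; cv2.imwrite("pics/w6.png",cv2.resize(im[230:330,400:520],None,fx=5,fy=5,interpolation=cv2.INTER_CUBIC))
def pts(z): return [[.543+a,.225+.0425,z] for a in (-.011,.011)]
for dz in (0,.013,.02,.03,.04,.05):
    print(dz,np.round((proj(cs,pts(.1503+dz))-[380,200])*8).tolist(), np.round((proj(cw,[[.0425,-dz,.011],[.0425,-dz,-.011]],cw["mount"])-[400,230])*5).tolist())
E
```

```text
0 [[266.0, 453.0], [199.0, 508.0]] [[-71.0, -91.0], [-83.0, 85.0]]
0.013 [[275.0, 428.0], [207.0, 483.0]] [[-44.0, -50.0], [-58.0, 137.0]]
0.02 [[280.0, 414.0], [212.0, 469.0]] [[-27.0, -26.0], [-43.0, 167.0]]
0.03 [[288.0, 394.0], [219.0, 449.0]] [[-2.0, 12.0], [-19.0, 216.0]]
0.04 [[295.0, 373.0], [225.0, 429.0]] [[28.0, 55.0], [8.0, 270.0]]
0.05 [[302.0, 352.0], [232.0, 408.0]] [[61.0, 105.0], [38.0, 332.0]]
```

View pics/s6.png

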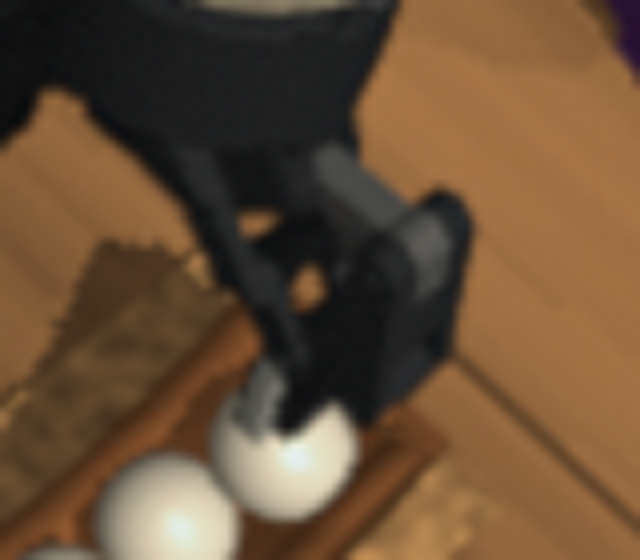

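View pics/w6.png

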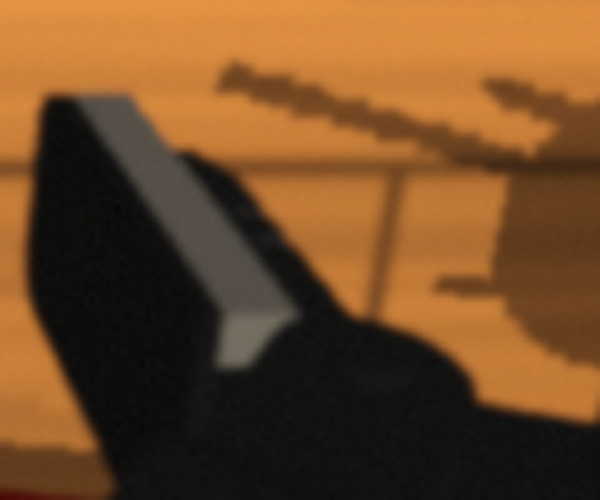

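Request:
arm_command(
  plan=[
    [[7,10,0,0,0.013,0],[7,20,0,0,0.013,0],[0,40,0,0,0,0],[0,40,0,0,0,0],[0,25,0,0,0,0],[0,15,0,0,0,0],[0,8,0,0,0,0],[0,0,0,0,0,0]],
  ],
)

```text
t: 9.05
ee_pos: [0.5432, 0.239, -0.0089]
orientation: [-1.22, -1.192, 1.192]
wrist_force: [-0.2, -0.8, 0.8]
width: 0.0849
```

```bash
python3 - <<'E'
from h import *
s=sensors.get_state(); print(s["t"],s["ee_pos"],s["wrist_force"])
for n in ["wrist","scene"]:
    c=eyes.camera(n); im=c["color"][:,:,::-1]
    if n=="scene": im=cv2.resize(im[180:340,280:480],None,fx=4,fy=4)[:600]
    cv2.imwrite(f"pics/{n}7.png",im)
E
```

```text
9.05 [ 0.54319158  0.23898987 -0.00894036] [-0.19419993 -0.79137906  0.78908837]
```

View pics/wrist7.png

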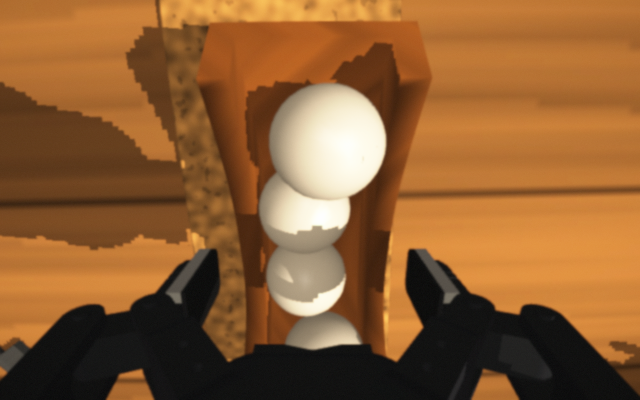

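View pics/scene7.png

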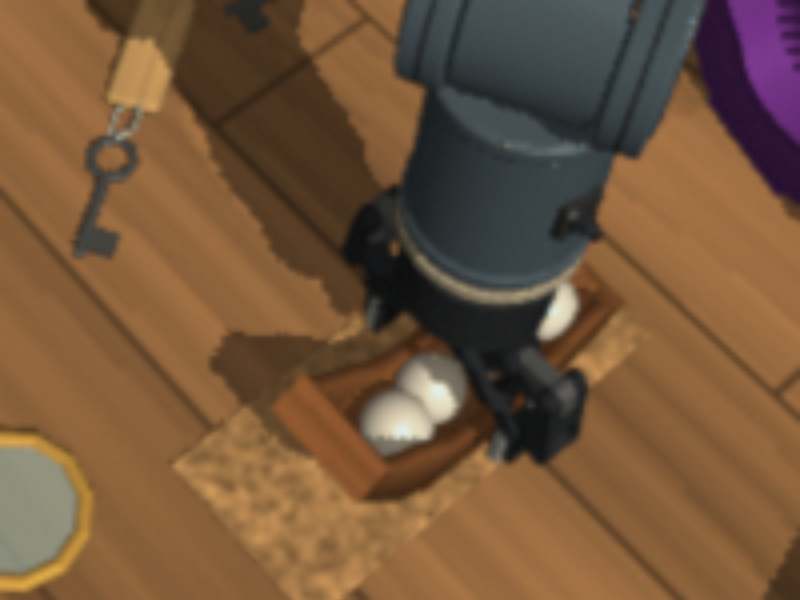

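Request:
arm_command(
  plan=[
    [[0,6,0,0,0,0],[0,4,0,0,0,0],[0,0,0,0,0,0]],
  ],
)

```text
t: 9.52
ee_pos: [0.543, 0.2387, -0.0192]
orientation: [-1.22, -1.191, 1.192]
wrist_force: [0.2, 0.1, -0.6]
width: 0.0851
```

Request:
arm_command(
  plan=[
    [[0,0,0,0,0,0],[0,0,0,0,0,0],[0,0,0,0,0,0],[0,0,0,0,0,0]],
  ],
  hand=58,
)

```text
t: 10.02
ee_pos: [0.5434, 0.2392, -0.0184]
orientation: [-1.22, -1.192, 1.191]
wrist_force: [-1.4, 1.0, 6.1]
width: 0.0602
```

Request:
arm_command(
  plan=[
    [[0,0,0,0,0,0],[0,0,0,0,0,0],[0,-2,0,0,0,0],[0,-4,0,0,0,0],[0,-6,0,0,0,0],[0,-8,0,0,0,0],[0,0,0,0,0,0],[0,0,0,0,0,0]],
  ],
  hand=40,
)

```text
t: 11.02
ee_pos: [0.5431, 0.2389, 0.0012]
orientation: [-1.22, -1.192, 1.192]
wrist_force: [0.4, 0.4, -4.8]
width: 0.0598
```

```bash
python3 - <<'E'
from h import *
s=sensors.get_state(); print(s["t"],s["ee_pos"],s["wrist_force"],s["width"])
for n in ["wrist","scene"]:
    c=eyes.camera(n); im=c["color"][:,:,::-1]
    if n=="scene": im=cv2.resize(im[180:340,280:480],None,fx=4,fy=4)[:600]
    cv2.imwrite(f"pics/{n}8.png",im)
E
```

```text
11.025 [0.54314261 0.23885991 0.00117602] [ 0.41465886  0.3976475  -4.81457835] 0.059842702682696626
```

View pics/wrist8.png

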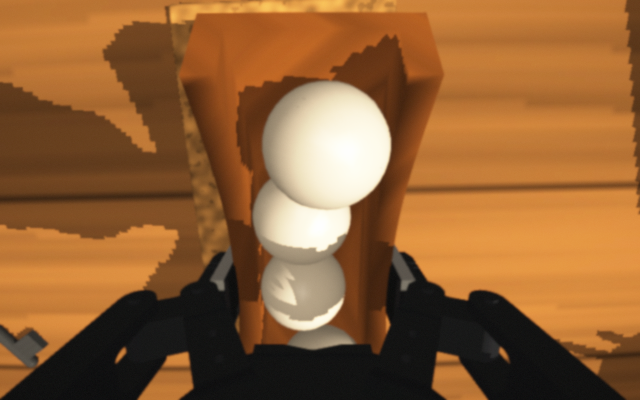

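View pics/scene8.png

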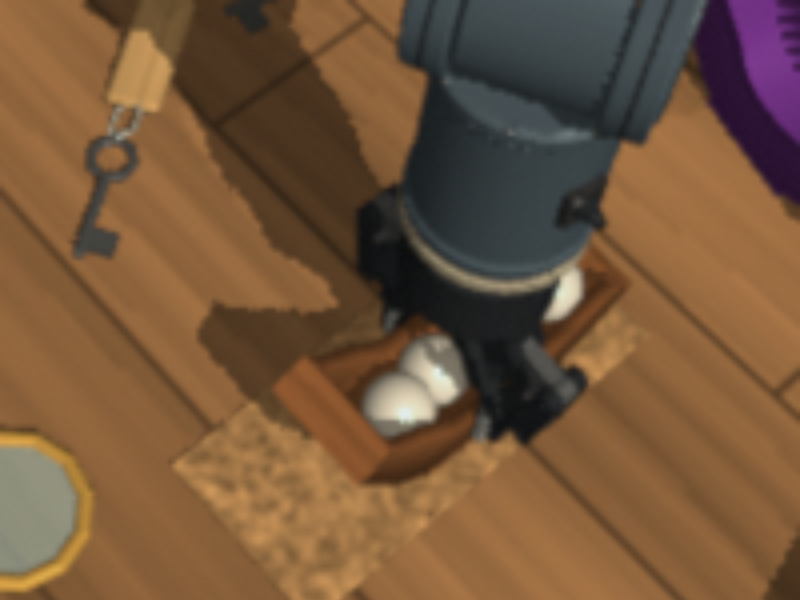

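```bash
python3 - <<'E'
from h import *
s=dict(sensors.get_state()); s["ee_pos"]=np.array([.5432,.239,.105])
for r in plan(np.array([.601,-.261,.105]),Rdown(64.7),16,s): print(np.round(r,3).tolist())
E
```

```text
[-31.155, 0.004, -4.353, -0.0, 0.026, -0.0]
[-31.031, 0.004, -5.165, -0.0, 0.026, -0.0]
[-30.886, 0.004, -5.974, -0.0, 0.026, -0.0]
[-30.719, 0.003, -6.778, -0.0, 0.026, -0.0]
[-30.532, 0.003, -7.578, -0.0, 0.026, -0.0]
[-30.323, 0.003, -8.373, -0.0, 0.026, -0.0]
[-30.094, 0.002, -9.162, -0.0, 0.026, -0.0]
[-29.845, 0.002, -9.944, -0.0, 0.026, -0.0]
[-29.575, 0.002, -10.72, -0.0, 0.026, -0.0]
[-29.285, 0.002, -11.489, -0.0, 0.026, -0.0]
[-28.975, 0.001, -12.25, -0.0, 0.026, -0.0]
[-28.646, 0.001, -13.002, -0.0, 0.026, -0.0]
[-28.296, 0.001, -13.746, -0.0, 0.026, -0.0]
[-27.928, 0.0, -14.48, -0.0, 0.026, -0.0]
[-27.54, 0.0, -15.204, -0.0, 0.026, -0.0]
[-27.134, 0.0, -15.918, -0.0, 0.026, -0.0]
```

Request:
arm_command(
  plan=[
    [[0,-10,0,0,0,0],[0,-20,0,0,0,0],[0,-25,0,0,0,0],[0,-25,0,0,0,0],[0,-15,0,0,0,0],[0,-9,0,0,0,0]],
  ],
)

```text
t: 11.88
ee_pos: [0.5433, 0.2389, 0.106]
orientation: [-1.221, -1.192, 1.191]
wrist_force: [0.5, 0.2, -5.6]
width: 0.06
```

Request:
arm_command(
  plan=[
    [[-12,0,-2,0,0.01,0],[-22,0,-3,0,0.02,0],[-31,0,-5,0,0.026,0],[-31,0,-6,0,0.026,0],[-31,0,-6,0,0.026,0],[-31,0,-7,0,0.026,0],[-30,0,-8,0,0.026,0],[-30,0,-9,0,0.026,0],[-30,0,-10,0,0.026,0],[-30,0,-10,0,0.026,0],[-30,0,-11,0,0.026,0],[-29,0,-12,0,0.026,0]],
  ],
)

```text
t: 13.38
ee_pos: [0.577, -0.1122, 0.1043]
orientation: [-1.342, -0.971, 0.974]
wrist_force: [0.4, 0.8, -5.2]
width: 0.0601
```

```bash
python3 - <<'E'
from h import *
print(sensors.get_state()["ee_pos"])
for r in plan(np.array([.601,-.261,.105]),Rdown(64.7),5): print(np.round(r,3).tolist())
E
```

```text
[ 0.57699712 -0.11218925  0.10425976]
[-26.776, -0.139, -13.852, -0.0, 0.025, -0.0]
[-26.424, -0.141, -14.512, -0.0, 0.025, -0.0]
[-26.056, -0.143, -15.163, -0.0, 0.025, -0.0]
[-25.672, -0.145, -15.805, -0.0, 0.025, -0.0]
[-25.272, -0.147, -16.437, -0.0, 0.025, -0.0]
```

Request:
arm_command(
  plan=[
    [[-27,0,-14,0,0.025,0],[-27,0,-15,0,0.025,0],[-26,0,-15,0,0.025,0],[-20,0,-13,0,0.025,0],[-15,0,-9,0,0.02,0],[-6,0,-4,0,0.005,0],[0,15,0,0,0,0],[0,20,0,0,0,0],[0,10,0,0,0,0],[0,0,0,0,0,0],[0,0,0,0,0,0]],
  ],
)

```text
t: 14.75
ee_pos: [0.6016, -0.2468, 0.0606]
orientation: [-1.386, -0.881, 0.88]
wrist_force: [0.6, 0.2, -4.3]
width: 0.06
```

```bash
python3 - <<'E'
from h import *
s=sensors.get_state();print(s["t"],s["ee_pos"],s["joint_pos"])
M=R.from_rotvec(s["orientation"]).as_matrix();print(np.round(M,3))
print(np.round(plan(np.array([.601,-.261,.052]),Rdown(64.7),1)[0],3).tolist())
F=[]
for n in ["wrist","scene","top"]:
    c=eyes.camera(n); im=c["color"][:,:,::-1]; F.append(sensors.get_state()["wrist_force"][2])
    if n=="scene": im=cv2.resize(im[80:220,200:400],None,fx=4,fy=4)[:600]
    if n=="top": im=cv2.resize(im[130:290,320:480],None,fx=3.7,fy=3.7)[:600]
    cv2.imwrite(f"pics/{n}9.png",im)
print(F)
E
```

```text
14.75 [ 0.60162358 -0.24679614  0.06058698] [ 0.2515753   0.68214492  0.10965054  1.66898675 -0.09690721  0.79493584
  1.53717979]
[[ 0.424  0.001 -0.905]
 [ 0.905 -0.     0.424]
 [ 0.    -1.    -0.001]]
[-13.127, 8.589, -5.457, 0.001, 0.003, 0.0]
[np.float64(-5.711558607047638), np.float64(-5.213150402490259), np.float64(-5.85422454113828)]
```

View pics/wrist9.png

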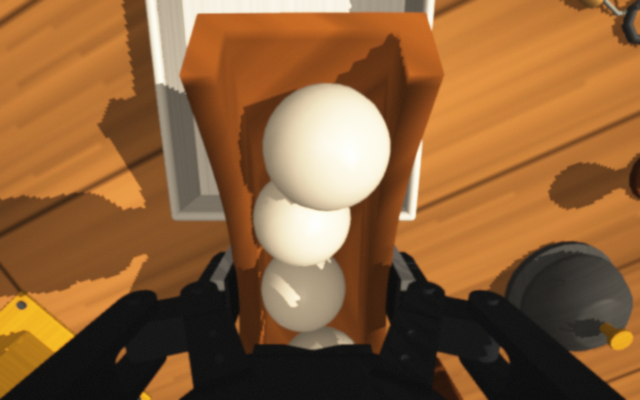

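View pics/scene9.png

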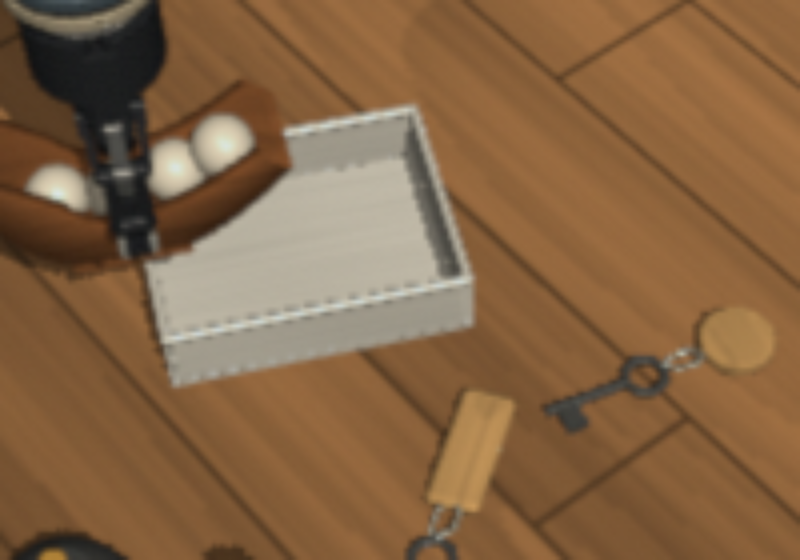

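View pics/top9.png

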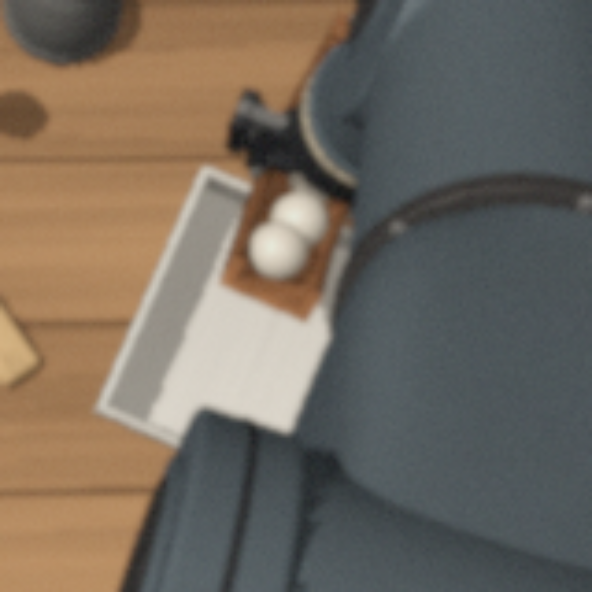

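Request:
arm_command(
  plan=[
    [[-6,4,-2.5,0,0.001,0],[-7,4,-3,0,0.002,0],[0,0,-1.8,-0.035,0,0],[0,0,-1.8,-0.035,0,0],[0,0,-1.8,-0.035,0,0],[0,0,-1.8,-0.035,0,0],[0,0,-1.8,-0.035,0,0],[0,0,-1.8,-0.035,0,0],[0,0,0,0,0,0],[0,0,0,0,0,0]],
  ],
)

```text
t: 16.15
ee_pos: [0.6102, -0.2661, 0.053]
orientation: [-1.566, -0.991, 0.803]
wrist_force: [0.0, 0.3, -5.6]
width: 0.0599
```

```bash
cat >> h.py <<'E'
def status(tag=None,n=2):
    s=sensors.get_state(); M=R.from_rotvec(s["orientation"]).as_matrix()
    g=s["ee_pos"]-M[:,1]*.051; lip=g+M[:,2]*.087-M[:,1]*.032
    F=[s["wrist_force"][2]]
    for i in range(n):
        c=eyes.camera("scene" if i%2==0 else "wrist"); F.append(sensors.get_state()["wrist_force"][2])
        if tag and i<2: 
            im=c["color"][:,:,::-1]
            if i==0: im=cv2.resize(im[80:200,200:360],None,fx=3.2,fy=3.2,interpolation=cv2.INTER_CUBIC)
            else: im=im[:384]
            if i==0: A=im
            else: cv2.imwrite(f"pics/{tag}.png",cv2.resize(np.hstack([A,im[:,100:560]]),None,fx=.82,fy=.82))
    print("t",round(sensors.get_state()["t"],2),"tilt",round(np.degrees(np.arccos(-M[2,1])),1),"sgn",round(M[2,2],3),"g",np.round(g,3),"lip",np.round(lip,3),"j",np.round(s["joint_pos"],2),"F",np.round(F,2),round(np.mean(F),2))
E
python3 -c "
from h import *
status('a1',4)"
```

```text
t 16.35 tilt 12.0 sgn -0.208 g [ 0.601 -0.262  0.103] lip [ 0.518 -0.222  0.116] j [ 0.26  0.63  0.11  1.86 -0.1   0.45  1.55] F [-5.61 -5.03 -6.44 -5.4  -5.27] -5.55
```

View pics/a1.png

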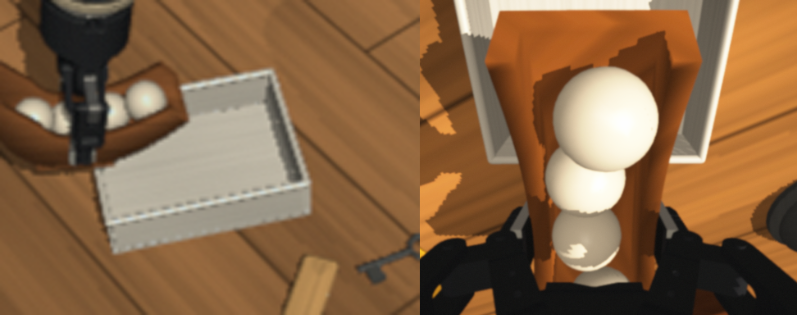

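Request:
arm_command(
  plan=[
    [[0,0,2.1,0.042,0,0],[0,0,2.7,0.053,0,0],[0,0,2.7,0.053,0,0],[0,0,2.1,0.042,0,0],[0,0,1,0.02,0,0],[0,0,0,0,0,0]],
  ],
)

```text
t: 17.1
ee_pos: [0.601, -0.2613, 0.0515]
orientation: [-1.387, -0.878, 0.878]
wrist_force: [-0.3, 0.0, -6.1]
width: 0.0599
```

```bash
python3 - <<'E'
from h import *
status(n=0)
for r in plan(np.array([.516,-.310,.052]),Rdown(5),12): print(np.round(r,3).tolist())
E
```

```text
t 17.1 tilt 0.0 sgn -0.0 g [ 0.601 -0.261  0.102] lip [ 0.522 -0.224  0.134] j [ 0.27  0.7   0.11  1.66 -0.1   0.79  1.55] F [-6.06] -6.06
[-6.696, -0.043, 4.673, 0.0, 0.087, 0.0]
[-7.076, -0.043, 4.075, 0.0, 0.087, 0.0]
[-7.402, -0.043, 3.446, 0.0, 0.087, 0.0]
[-7.673, -0.042, 2.792, 0.0, 0.087, 0.0]
[-7.886, -0.042, 2.116, 0.0, 0.087, 0.0]
[-8.04, -0.042, 1.424, 0.0, 0.087, 0.0]
[-8.133, -0.042, 0.722, 0.0, 0.087, 0.0]
[-8.165, -0.042, 0.014, 0.0, 0.087, 0.0]
[-8.136, -0.042, -0.694, 0.0, 0.087, 0.0]
[-8.045, -0.042, -1.397, 0.0, 0.087, 0.0]
[-7.893, -0.042, -2.089, 0.0, 0.087, 0.0]
[-7.682, -0.042, -2.766, 0.0, 0.087, 0.0]
```

Request:
arm_command(
  plan=[
    [[-3.5,0,2.5,0,0.044,0],[-7,0,4.5,0,0.087,0],[-7.5,0,3.5,0,0.087,0],[-7.5,0,3,0,0.087,0],[-8,0,2,0,0.087,0],[-8,0,1.5,0,0.087,0],[-8,0,0.5,0,0.087,0],[-8,0,0,0,0.087,0],[-8,0,-0.5,0,0.087,0],[-8,0,-1,0,0.087,0],[-8,0,-2,0,0.087,0],[-7,0,-2,0,0.087,0]],
  ],
)

```text
t: 18.6
ee_pos: [0.5206, -0.3093, 0.052]
orientation: [-1.569, -0.097, 0.096]
wrist_force: [-0.2, 0.3, -5.9]
width: 0.0601
```

Request:
arm_command(
  plan=[
    [[-4,0,-2,0,0.044,0],[0,0,-1.8,-0.035,0,0],[0,0,-2.6,-0.05,0,0],[0,0,-2.6,-0.05,0,0],[0,0,-2.6,-0.05,0,0],[0,0,-1.3,-0.025,0,0],[0,0,0,0,0,0]],
  ],
)

```text
t: 19.48
ee_pos: [0.5188, -0.3214, 0.0524]
orientation: [-1.779, -0.076, 0.062]
wrist_force: [0.9, -0.0, -6.4]
width: 0.0602
```

```bash
python3 -c "
from h import *
status('a2',2)"
```

```text
t 19.57 tilt 12.0 sgn -0.208 g [ 0.518 -0.311  0.102] lip [ 0.51  -0.219  0.116] j [ 0.02  0.67  0.54  1.92 -0.28  0.53  0.76] F [-6.37 -5.21 -5.98] -5.86
```

View pics/a2.png

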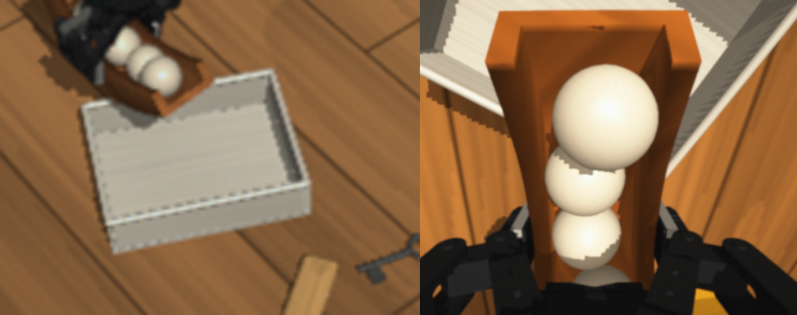

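Request:
arm_command(
  plan=[
    [[0,0,-1.8,-0.035,0,0],[0,0,-1.8,-0.035,0,0],[0,0,-1.8,-0.035,0,0],[0,0,0,0,0,0],[0,0,0,0,0,0]],
  ],
)

```text
t: 20.2
ee_pos: [0.519, -0.3275, 0.0539]
orientation: [-1.885, -0.08, 0.058]
wrist_force: [-0.0, 0.5, -5.4]
width: 0.06
```

```bash
python3 -c "
from h import *
status('a3',2)"
```

```text
t 20.3 tilt 18.0 sgn -0.31 g [ 0.518 -0.312  0.102] lip [ 0.51  -0.219  0.106] j [-0.09  0.7   0.63  1.97 -0.25  0.44  0.69] F [-5.44 -5.79 -5.29] -5.51
```

View pics/a3.png

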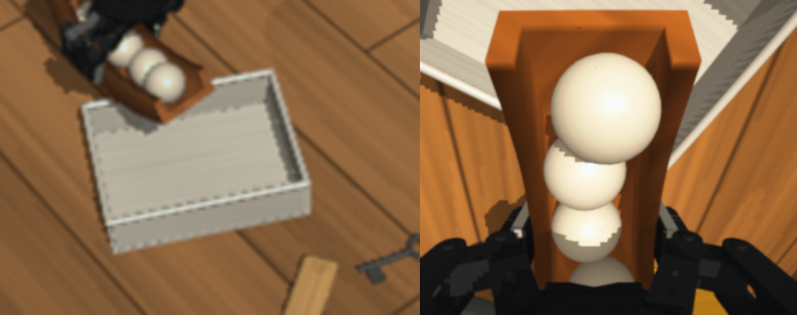

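Request:
arm_command(
  plan=[
    [[0,0,-1.8,-0.035,0,0],[0,0,0,0,0,0],[0,0,-1.8,-0.035,0,0],[0,0,0,0,0,0],[0,0,0,0,0,0],[0,0,0,0,0,0]],
  ],
)

```text
t: 21.05
ee_pos: [0.5192, -0.3313, 0.0552]
orientation: [-1.954, -0.082, 0.055]
wrist_force: [-0.1, -0.0, -5.4]
width: 0.0603
```

```bash
python3 -c "
from h import *
status('a4',2)"
```

```text
t 21.15 tilt 22.1 sgn -0.376 g [ 0.518 -0.312  0.102] lip [ 0.51  -0.22   0.099] j [-0.16  0.72  0.69  2.   -0.23  0.38  0.65] F [-5.42 -5.79 -5.29] -5.5
```

View pics/a4.png

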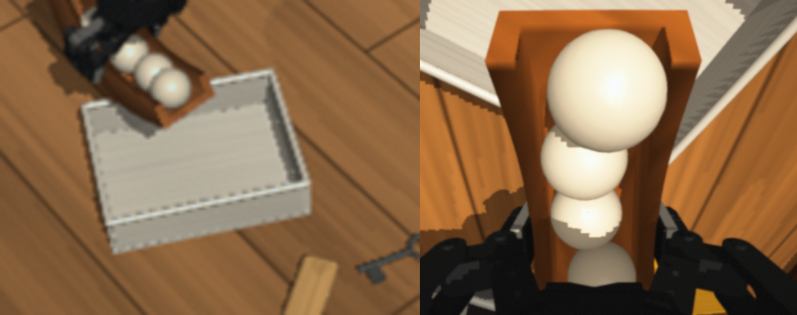

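```bash
python3 - <<'E'
from h import *
s=sensors.get_state(); M=R.from_rotvec(s["orientation"])
G=(R.from_rotvec([0,0,np.radians(-25)])*M).as_matrix()
gp=np.array([.469,-.323,.102])+G[:,1]*.051
for r in plan(gp,G,10): print(np.round(r,3).tolist())
E
```

```text
[-5.734, 0.226, -0.438, -0.0, 0.04, 0.016]
[-5.707, 0.32, -0.67, -0.0, 0.04, 0.016]
[-5.669, 0.413, -0.9, -0.0, 0.04, 0.016]
[-5.621, 0.505, -1.128, -0.0, 0.04, 0.016]
[-5.561, 0.597, -1.354, -0.0, 0.04, 0.016]
[-5.492, 0.688, -1.578, -0.0, 0.04, 0.016]
[-5.411, 0.777, -1.798, -0.0, 0.04, 0.016]
[-5.321, 0.865, -2.015, -0.0, 0.04, 0.016]
[-5.22, 0.951, -2.228, -0.0, 0.04, 0.016]
[-5.109, 1.036, -2.437, -0.0, 0.04, 0.016]
```

Request:
arm_command(
  plan=[
    [[-3,0.1,-0.3,0,0.02,0.008],[-5.7,0.3,-0.6,0,0.04,0.016],[-5.7,0.4,-0.9,0,0.04,0.016],[-5.6,0.5,-1.1,0,0.04,0.016],[-5.6,0.6,-1.3,0,0.04,0.016],[-5.5,0.7,-1.6,0,0.04,0.016],[-5.4,0.8,-1.8,0,0.04,0.016],[-5.3,0.9,-2,0,0.04,0.016],[-5.2,1,-2.2,0,0.04,0.016],[-5.1,1,-2.4,0,0.04,0.016],[-2.5,0.5,-1.2,0,0.02,0.008],[0,0,0,0,0,0]],
  ],
)

```text
t: 22.65
ee_pos: [0.4625, -0.342, 0.0545]
orientation: [-1.933, 0.338, -0.23]
wrist_force: [-0.0, -0.4, -6.9]
width: 0.0606
```

```bash
python3 -c "
from h import *
status('a5',2)"
```

```text
t 22.75 tilt 22.0 sgn -0.375 g [ 0.469 -0.324  0.102] lip [ 0.5   -0.237  0.099] j [-0.21  0.79  0.84  1.98 -0.35  0.55  0.4 ] F [-6.89 -5.8  -5.38] -6.02
```

View pics/a5.png

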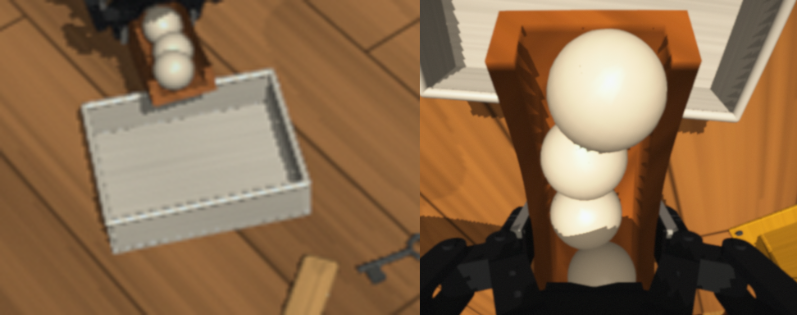

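Request:
arm_command(
  plan=[
    [[0,0,-1.8,-0.035,0,0],[0,0,0,0,0,0],[0,0,-1.8,-0.035,0,0],[0,0,0,0,0,0],[0,0,0,0,0,0],[0,0,0,0,0,0]],
  ],
)

```text
t: 23.5
ee_pos: [0.4614, -0.3452, 0.056]
orientation: [-2.002, 0.35, -0.221]
wrist_force: [-0.5, 0.4, -5.9]
width: 0.0599
```

```bash
python3 -c "
from h import *
status('a6',2)"
```

```text
t 23.6 tilt 26.0 sgn -0.439 g [ 0.469 -0.324  0.102] lip [ 0.5   -0.237  0.092] j [-0.27  0.84  0.9   1.99 -0.33  0.54  0.35] F [-5.89 -5.66 -5.54] -5.69
```

View pics/a6.png

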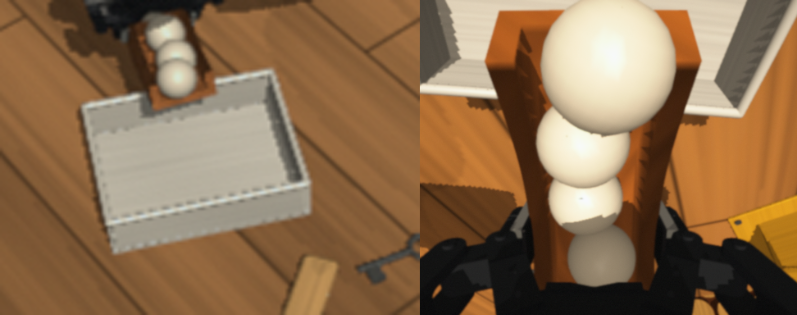

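Request:
arm_command(
  plan=[
    [[0,0,-0.9,-0.0175,0,0],[0,0,0,0,0,0],[0,0,-0.9,-0.0175,0,0],[0,0,0,0,0,0],[0,0,0,0,0,0],[0,0,0,0,0,0]],
  ],
)

```text
t: 24.35
ee_pos: [0.4609, -0.3466, 0.0568]
orientation: [-2.037, 0.356, -0.216]
wrist_force: [-0.3, 0.1, -4.7]
width: 0.0603
```

```bash
python3 -c "
from h import *
status('a7',2)"
```

```text
t 24.45 tilt 28.0 sgn -0.47 g [ 0.469 -0.324  0.102] lip [ 0.5   -0.238  0.089] j [-0.3   0.86  0.92  1.99 -0.32  0.53  0.33] F [-4.69 -5.57 -5.9 ] -5.39
```

View pics/a7.png

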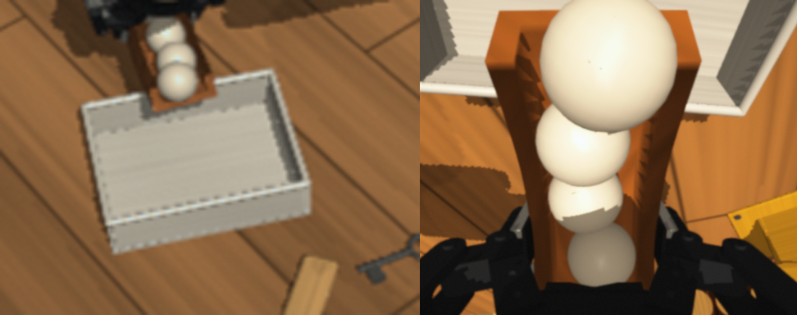

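Request:
arm_command(
  plan=[
    [[0,0,-0.9,-0.0175,0,0],[0,0,0,0,0,0],[0,0,-0.9,-0.0175,0,0],[0,0,0,0,0,0],[0,0,0,0,0,0],[0,0,0,0,0,0]],
  ],
)

```text
t: 25.2
ee_pos: [0.4603, -0.3481, 0.0577]
orientation: [-2.071, 0.362, -0.211]
wrist_force: [0.2, 0.4, -5.2]
width: 0.0599
```

```bash
python3 -c "
from h import *
status('a8',2)"
```

```text
t 25.3 tilt 30.1 sgn -0.501 g [ 0.469 -0.324  0.102] lip [ 0.5   -0.238  0.086] j [-0.32  0.89  0.95  1.99 -0.32  0.52  0.31] F [-5.17 -4.79 -5.18] -5.05
```

View pics/a8.png

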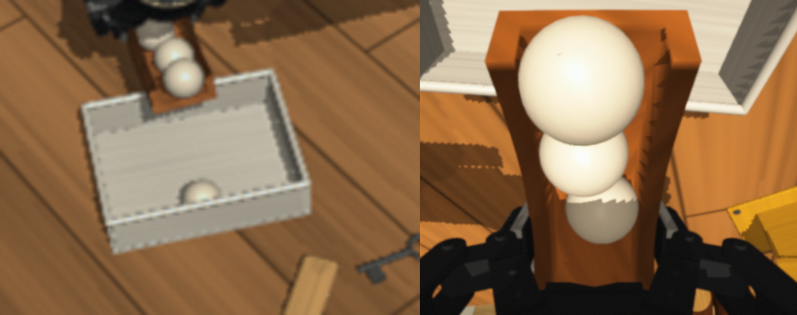

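Request:
arm_command(
  plan=[
    [[0,0,-0.9,-0.0175,0,0],[0,0,0,0,0,0],[0,0,-0.9,-0.0175,0,0],[0,0,0,0,0,0],[0,0,-0.9,-0.0175,0,0],[0,0,0,0,0,0],[0,0,0,0,0,0],[0,0,0,0,0,0]],
  ],
)

```text
t: 26.3
ee_pos: [0.4595, -0.3503, 0.0591]
orientation: [-2.123, 0.371, -0.204]
wrist_force: [0.1, 0.3, -5.0]
width: 0.06
```

```bash
python3 -c "
from h import *
status('a9',2)"
```

```text
t 26.4 tilt 33.1 sgn -0.546 g [ 0.469 -0.324  0.102] lip [ 0.5   -0.239  0.081] j [-0.36  0.92  0.98  2.   -0.31  0.52  0.28] F [-5.05 -3.52 -4.95] -4.51
```

View pics/a9.png

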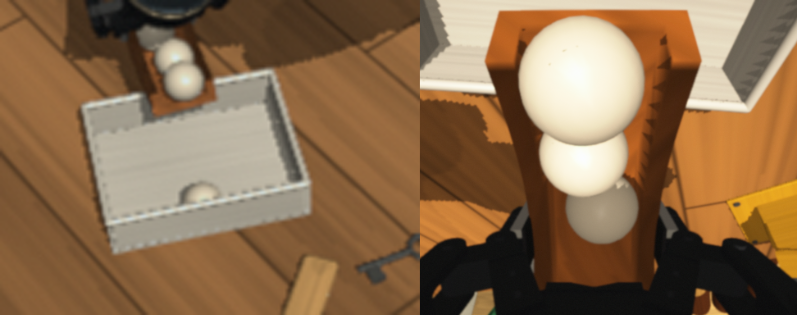

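Request:
arm_command(
  plan=[
    [[0,0,-0.9,-0.0175,0,0],[0,0,0,0,0,0],[0,0,-0.9,-0.0175,0,0],[0,0,0,0,0,0],[0,0,0,0,0,0],[0,0,0,0,0,0]],
  ],
)

```text
t: 27.15
ee_pos: [0.459, -0.3516, 0.06]
orientation: [-2.157, 0.377, -0.199]
wrist_force: [-0.8, -0.0, -5.1]
width: 0.0603
```

```bash
python3 -c "
from h import *
status('b1',2)"
```

```text
t 27.25 tilt 35.1 sgn -0.575 g [ 0.469 -0.324  0.102] lip [ 0.499 -0.24   0.078] j [-0.39  0.95  1.    2.   -0.3   0.51  0.27] F [-5.07 -4.87 -4.27] -4.74
```

View pics/b1.png

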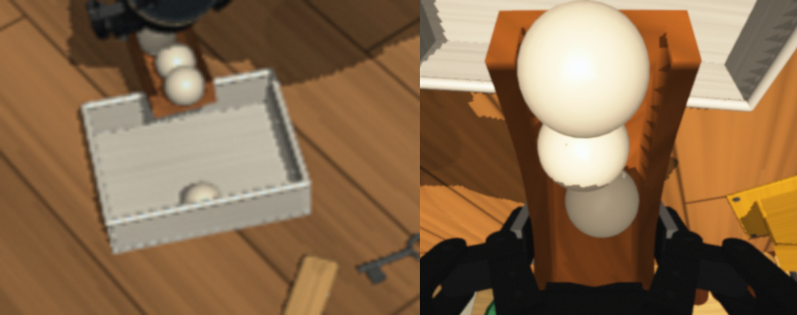

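Request:
arm_command(
  plan=[
    [[0,0,-0.9,-0.0175,0,0],[0,0,0,0,0,0],[0,0,-0.9,-0.0175,0,0],[0,0,0,0,0,0],[0,0,0,0,0,0],[0,0,0,0,0,0]],
  ],
)

```text
t: 28.0
ee_pos: [0.4585, -0.353, 0.0611]
orientation: [-2.192, 0.383, -0.193]
wrist_force: [0.0, 0.2, -4.7]
width: 0.0605
```

```bash
python3 -c "
from h import *
status('b2',2)"
```

```text
t 28.1 tilt 37.1 sgn -0.603 g [ 0.469 -0.324  0.102] lip [ 0.499 -0.241  0.075] j [-0.41  0.98  1.03  2.   -0.3   0.51  0.25] F [-4.73 -4.63 -4.27] -4.55
```

View pics/b2.png

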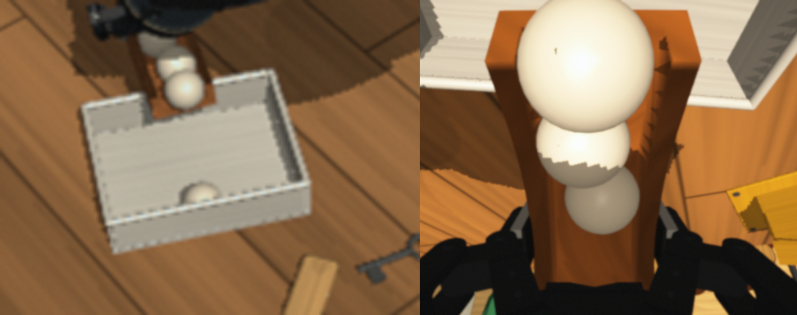

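Request:
arm_command(
  plan=[
    [[0,0,-0.9,-0.0175,0,0],[0,0,0,0,0,0],[0,0,0,0,0,0],[0,0,-0.4,-0.0087,0,0],[0,0,0,0,0,0],[0,0,0,0,0,0],[0,0,0,0,0,0]],
  ],
)

```text
t: 28.98
ee_pos: [0.4582, -0.354, 0.0619]
orientation: [-2.217, 0.387, -0.189]
wrist_force: [0.2, 0.2, -4.0]
width: 0.0603
```

```bash
python3 -c "
from h import *
status('b3',2)"
```

```text
t 29.07 tilt 38.6 sgn -0.624 g [ 0.469 -0.324  0.102] lip [ 0.499 -0.241  0.073] j [-0.43  1.    1.04  2.   -0.29  0.51  0.23] F [-4.02 -3.99 -4.34] -4.11
```

View pics/b3.png

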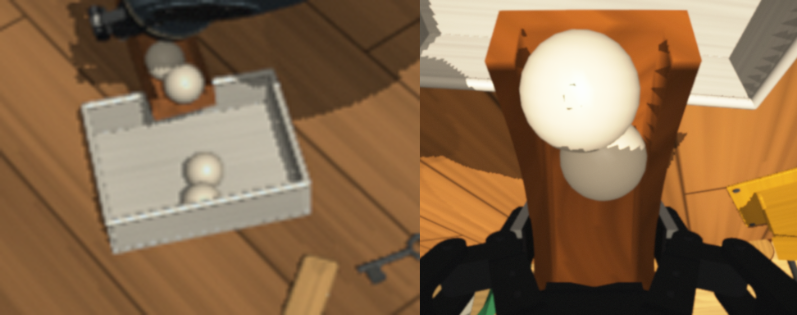

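Request:
arm_command(
  plan=[
    [[0,0,1.5,0.03,0,0],[0,0,2.9,0.056,0,0],[0,0,3.2,0.064,0,0],[0,0,3.2,0.064,0,0],[0,0,3.2,0.064,0,0],[0,0,3.2,0.064,0,0],[0,0,3.2,0.064,0,0],[0,0,3.2,0.064,0,0],[0,0,3.2,0.064,0,0],[0,0,2.9,0.056,0,0],[0,0,2.5,0.05,0,0],[0,0,1.5,0.03,0,0]],
  ],
)

```text
t: 30.58
ee_pos: [0.468, -0.3261, 0.0507]
orientation: [-1.556, 0.272, -0.276]
wrist_force: [-0.2, 0.2, -3.5]
width: 0.0601
```

```bash
python3 - <<'E'
from h import *
status('c1',2)
s=sensors.get_state()
for r in plan(np.array([.60,-.20,.105]),Rdown(50),14): print(np.round(r,3).tolist())
E
```

```text
t 30.68 tilt 0.2 sgn -0.003 g [ 0.468 -0.326  0.102] lip [ 0.498 -0.244  0.133] j [ 0.19  0.66  0.53  1.91 -0.5   0.7   0.67] F [-3.54 -3.49 -4.26] -3.77
[5.787, -3.921, 11.689, 0.0, -0.087, 0.0]
[6.784, -3.918, 11.141, 0.0, -0.087, 0.0]
[7.729, -3.914, 10.509, 0.0, -0.087, 0.0]
[8.615, -3.911, 9.796, 0.0, -0.087, 0.0]
[9.436, -3.908, 9.009, 0.0, -0.087, 0.0]
[10.186, -3.906, 8.154, 0.0, -0.087, 0.0]
[10.857, -3.903, 7.236, 0.0, -0.087, 0.0]
[11.447, -3.901, 6.264, 0.0, -0.087, 0.0]
[11.949, -3.9, 5.244, 0.0, -0.087, 0.0]
[12.361, -3.898, 4.184, 0.0, -0.087, 0.0]
[12.678, -3.898, 3.092, 0.0, -0.087, 0.0]
[12.899, -3.897, 1.976, 0.0, -0.087, 0.0]
[13.022, -3.897, 0.846, 0.0, -0.087, 0.0]
[13.047, -3.897, -0.292, 0.0, -0.087, 0.0]
```

View pics/c1.png

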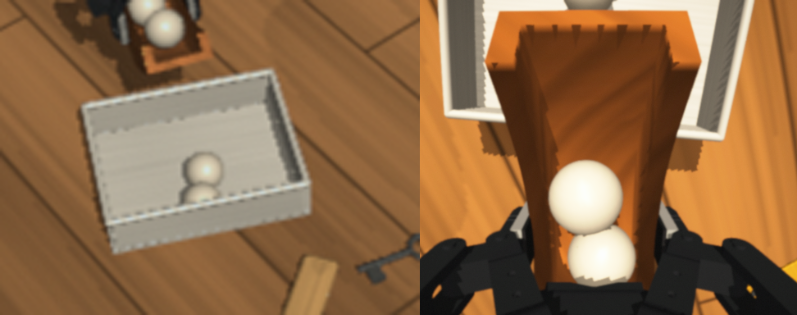

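Request:
arm_command(
  plan=[
    [[0,-12,0,0,0,0],[2,-16,5,0,-0.04,0],[6,-12,11,0,-0.087,0],[7,-8,11,0,-0.087,0],[8,-4,10,0,-0.087,0],[9,0,10,0,-0.087,0],[9.5,0,9,0,-0.087,0],[10,0,8,0,-0.087,0],[11,0,7,0,-0.087,0],[11.5,0,6,0,-0.087,0],[12,0,5,0,-0.087,0],[12.5,0,4,0,-0.087,0]],
  ],
)

```text
t: 32.17
ee_pos: [0.5653, -0.2275, 0.1025]
orientation: [-1.529, -0.448, 0.448]
wrist_force: [0.5, -0.3, -3.5]
width: 0.0602
```

```bash
python3 - <<'E'
from h import *
status(n=0)
s=sensors.get_state();print(s["ee_pos"])
for r in plan(np.array([.545,.232,.105]),Rdown(90),18): print(np.round(r,3).tolist())
E
```

```text
t 32.17 tilt 0.3 sgn -0.004 g [ 0.565 -0.227  0.153] lip [ 0.518 -0.154  0.185] j [ 0.1   0.6   0.33  1.75 -0.25  0.83  1.11] F [-3.51] -3.51
[ 0.56534269 -0.22753266  0.10246585]
[12.848, -0.25, 22.089, 0.0, -0.056, -0.0]
[14.055, -0.243, 21.342, 0.0, -0.056, -0.0]
[15.218, -0.237, 20.529, 0.0, -0.056, -0.0]
[16.334, -0.23, 19.652, 0.0, -0.056, -0.0]
[17.4, -0.224, 18.715, 0.0, -0.056, -0.0]
[18.412, -0.217, 17.72, 0.0, -0.056, -0.0]
[19.367, -0.211, 16.671, 0.0, -0.056, -0.0]
[20.263, -0.204, 15.57, 0.0, -0.056, -0.0]
[21.096, -0.198, 14.422, 0.0, -0.056, -0.0]
[21.864, -0.192, 13.228, 0.0, -0.056, -0.0]
[22.565, -0.185, 11.994, 0.0, -0.056, -0.0]
[23.196, -0.179, 10.723, 0.0, -0.056, -0.0]
[23.755, -0.173, 9.419, 0.0, -0.056, -0.0]
[24.242, -0.167, 8.086, 0.0, -0.056, -0.0]
[24.653, -0.162, 6.728, 0.0, -0.056, -0.0]
[24.988, -0.156, 5.349, 0.0, -0.056, -0.0]
[25.247, -0.151, 3.953, 0.0, -0.056, -0.0]
[25.428, -0.146, 2.546, 0.0, -0.056, -0.0]
```

Request:
arm_command(
  plan=[
    [[13,0,18,0,-0.056,0],[14,0,21,0,-0.056,0],[15,0,20.5,0,-0.056,0],[16,0,20,0,-0.056,0],[17.5,0,19,0,-0.056,0],[18.5,0,18,0,-0.056,0],[19.5,0,17,0,-0.056,0],[20,0,15.5,0,-0.056,0],[21,0,14.5,0,-0.056,0],[22,0,13,0,-0.056,0],[22.5,0,12,0,-0.056,0],[23,0,11,0,-0.056,0]],
  ],
)

```text
t: 33.67
ee_pos: [0.5533, 0.0757, 0.1005]
orientation: [-1.352, -0.96, 0.963]
wrist_force: [0.8, -0.9, -4.3]
width: 0.0602
```

```bash
python3 - <<'E'
from h import *
status(n=0)
s=sensors.get_state();print(s["ee_pos"])
for r in plan(np.array([.545,.232,.105]),Rdown(90),8): print(np.round(r,3).tolist())
E
```

```text
t 33.67 tilt 0.2 sgn -0.002 g [0.553 0.076 0.151] lip [0.471 0.104 0.183] j [-0.33  0.52  0.16  1.88 -0.11  0.75  1.13] F [-4.26] -4.26
[0.55327421 0.07573102 0.1004749 ]
[18.128, -0.639, 7.342, 0.0, -0.042, -0.0]
[18.418, -0.63, 6.584, 0.0, -0.042, -0.0]
[18.675, -0.62, 5.814, 0.0, -0.042, -0.0]
[18.9, -0.611, 5.035, 0.0, -0.042, -0.0]
[19.093, -0.602, 4.247, 0.0, -0.042, -0.0]
[19.253, -0.593, 3.451, 0.0, -0.042, -0.0]
[19.38, -0.584, 2.65, 0.0, -0.042, -0.0]
[19.474, -0.575, 1.844, 0.0, -0.042, -0.0]
```

Request:
arm_command(
  plan=[
    [[22,0,8,0,-0.042,0],[22,0,7,0,-0.042,0],[20,0,6,0,-0.042,0],[18,0,5,0,-0.042,0],[15,0,3,0,-0.042,0],[12,0,2,0,-0.042,0],[8,0,1,0,-0.02,0],[4,0,1,0,0,0],[0,0,0,0,0,0],[0,0,0,0,0,0]],
  ],
)

```text
t: 34.92
ee_pos: [0.5488, 0.1989, 0.1]
orientation: [-1.243, -1.16, 1.164]
wrist_force: [-0.2, -0.3, -4.1]
width: 0.0601
```

```bash
python3 - <<'E'
from h import *
status(n=0)
s=sensors.get_state();print(s["ee_pos"])
for r in plan(np.array([.546,.230,.105]),Rdown(90),1): print(np.round(r,3).tolist())
E
```

```text
t 34.92 tilt 0.2 sgn -0.001 g [0.549 0.199 0.151] lip [0.462 0.205 0.183] j [-0.49  0.55  0.09  1.81 -0.06  0.78  1.13] F [-4.06] -4.06
[0.54879973 0.19893003 0.1000405 ]
[30.804, -5.09, 4.793, 0.001, -0.064, -0.004]
```

Request:
arm_command(
  plan=[
    [[8,5,1,0,-0.016,0],[12,10,2,0,-0.032,-0.002],[8,15,1,0,-0.016,-0.002],[3,20,1,0,0,0],[0,20,0,0,0,0],[0,15,0,0,0,0],[0,10,0,0,0,0],[0,8,0,0,0,0],[0,5,0,0,0,0],[0,0,0,0,0,0]],
  ],
)

```text
t: 36.17
ee_pos: [0.545, 0.2306, -0.0082]
orientation: [-1.209, -1.21, 1.209]
wrist_force: [0.9, -0.4, -4.0]
width: 0.0605
```

```bash
python3 - <<'E'
from h import *
status("d1",n=2)
s=sensors.get_state();print(s["ee_pos"])
for r in plan(np.array([.546,.230,-.0185]),Rdown(90),1): print(np.round(r,3).tolist())
E
```

```text
t 36.27 tilt 0.0 sgn -0.001 g [0.545 0.231 0.043] lip [0.458 0.231 0.075] j [-0.51  0.71  0.05  1.87 -0.06  0.56  1.15] F [-4.01 -4.34 -3.81] -4.05
[ 0.54527397  0.23075479 -0.00772806]
[-0.761, 10.772, -0.712, 0.001, 0.0, 0.0]
```

View pics/d1.png

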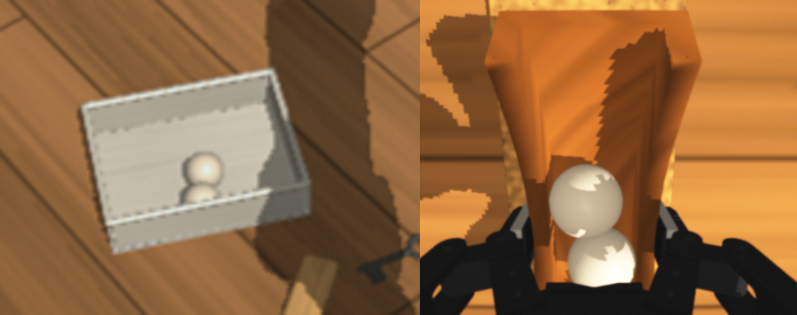

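Two balls in the tray, two in the scoop. Lowering the last bit.

Request:
arm_command(
  plan=[
    [[0,4,0,0,0,0],[0,3,0,0,0,0],[0,2,0,0,0,0],[0,1,0,0,0,0],[0,0,0,0,0,0],[0,0,0,0,0,0]],
  ],
)

```text
t: 37.02
ee_pos: [0.545, 0.2307, -0.018]
orientation: [-1.209, -1.21, 1.209]
wrist_force: [-0.6, -0.3, -3.7]
width: 0.06
```

Request:
arm_command(
  plan=[
    [[0,1,0,0,0,0],[0,0,0,0,0,0],[0,0,0,0,0,0]],
  ],
)

```text
t: 37.4
ee_pos: [0.5452, 0.2307, -0.0184]
orientation: [-1.21, -1.211, 1.208]
wrist_force: [-2.5, -0.6, 6.4]
width: 0.0606
```

Request:
arm_command(
  plan=[
    [[0,1,0,0,0,0],[0,0,0,0,0,0],[0,0,0,0,0,0]],
  ],
)

```text
t: 37.78
ee_pos: [0.5452, 0.2307, -0.0185]
orientation: [-1.21, -1.211, 1.208]
wrist_force: [-4.5, -1.9, 17.8]
width: 0.06
```

Request:
arm_command(
  plan=[
    [[0,-1,0,0,0,0],[0,0,0,0,0,0]],
  ],
)

```text
t: 38.02
ee_pos: [0.5452, 0.2307, -0.0184]
orientation: [-1.21, -1.211, 1.208]
wrist_force: [-2.6, -0.8, 9.4]
width: 0.0599
```

Request:
arm_command(
  plan=[
    [[0,0,0,0,0,0],[0,0,0,0,0,0],[0,0,0,0,0,0],[0,0,0,0,0,0],[0,0,0,0,0,0],[0,-5,0,0,0,0],[0,-15,0,0,0,0],[0,-30,0,0,0,0],[0,-40,0,0,0,0],[0,-40,0,0,0,0],[0,-30,0,0,0,0],[0,0,0,0,0,0]],
  ],
  hand=85,
)

```text
t: 39.52
ee_pos: [0.5464, 0.2312, 0.1446]
orientation: [-1.211, -1.215, 1.204]
wrist_force: [0.4, -0.7, -0.5]
width: 0.0848
```

```bash
python3 - <<'E'
from h import *
status(n=0)
for n in ["wrist","scene"]:
    c=eyes.camera(n); im=c["color"][:,:,::-1]; cv2.imwrite(f"pics/{n}_e.png",im)
print(sensors.get_state()["width"])
E
```

```text
t 39.52 tilt 0.4 sgn -0.006 g [0.546 0.231 0.196] lip [0.459 0.231 0.227] j [-0.53  0.51  0.07  1.75 -0.05  0.88  1.14] F [-0.48] -0.48
0.08524101816282875
```

View pics/wrist_e.png

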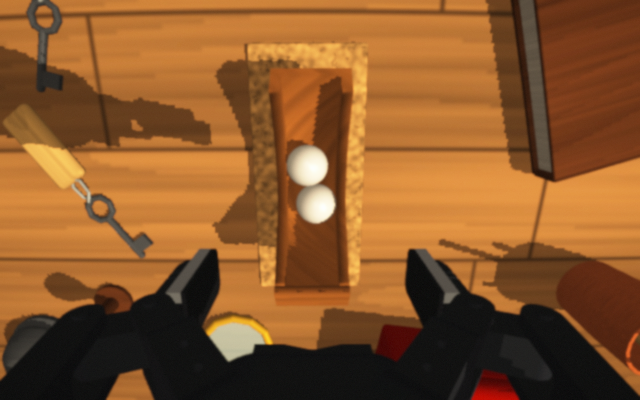

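View pics/scene_e.png

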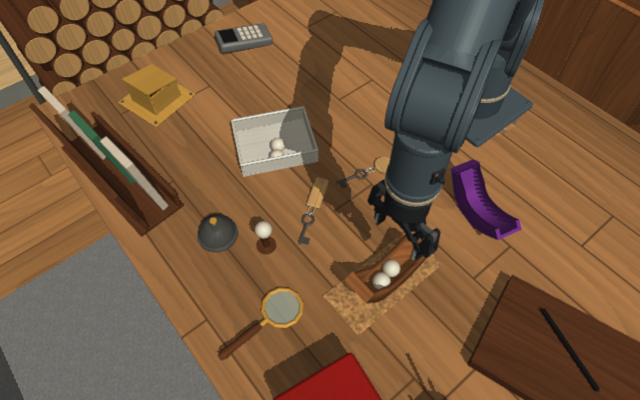

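Request:
arm_command(
  plan=[
    [[0,-10,0,0,0,0],[0,0,0,0,0,0],[0,0,0,0,0,0],[0,0,0,0,0,0],[0,0,0,0,0,0],[0,0,0,0,0,0]],
  ],
)

```text
t: 40.38
ee_pos: [0.5448, 0.2306, 0.1508]
orientation: [-1.209, -1.21, 1.209]
wrist_force: [-0.2, 0.1, -0.5]
width: 0.0851
```

```bash
python3 -c "
from bench import workorder
print(workorder.hand_in())"
```

```text
the job is handed in; nothing more can be done
None
```

I carried the scoop to the tray, tipped it until exactly two balls had rolled in, and stood it back upright on its mat. I handed the job in at about 40 s.

**How the tipping went:** the first ball left at about 30° and the second at about 38.6°, in 1–2° steps with pauses. The force on the wrist dropped from about 5.6 N to about 4.1 N, close to the 4.0 N expected for two balls gone.

**Last checks:** the final pictures show two balls in the tray, two in the scoop and the spare ball still on its stand. The keys, magnifier, bell and purple look-alike looked where they were at the start, though I did not measure them again. The scoop stands released about 5 mm from the mat's middle, the gripper is open well above it, and the wrist reads close to 0 N.

**What went wrong or disagreed:**
- **First grasp:** it closed too high and pushed the scoop about 15 mm sideways on its mat. No ball was lost. The open fingertips sit roughly 40 mm behind the TCP as reported, not the 13 mm the description suggests, so I regrasped about 28 mm lower.
- **First tipping direction:** with the mouth towards the robot, joint 6 would have reached its limit before the second ball left. I turned the scoop sideways over the tray before continuing.
- **Setting down:** the wrist force briefly showed about 18 N of push on the mat, which I backed off before releasing.

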